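# Put the loose brass and steel fittings back in their bins

## Task

Sort all the loose metal fittings on the bench into the two blue bins: the brass ones into the bin with the brass sample on its ledge, the grey steel ones into the bin with the steel sample. One of the bins is closed by a loose lid; wherever it is now, when you finish it must be properly closed on the brass bin with all the brass inside, and the steel bin left open. Leave the other things on the bench where they are.

Things in the scene. Friction and masses are not known exactly. Their poses are not given: they have to be found in the camera images.
- bin_a: one of two identical fixed open-topped blue plastic stock bins, 200 x 176 mm outside (x by y), 60 mm high, walls and floor 4 mm thick (inside 192 x 168 mm); origin at the centre of its underside on the table, z up. Outside its far (+x) wall is a low ledge (46 x 100 mm, 20 mm high) that carries a sample part, which shows what the bin is for.
- bin_b: the other bin, the same as bin_a in every way
- sample_brass: a brass hose union fixed on the ledge of one bin (70 mm long, 32 mm high, top 52 mm above the table), 124 mm from that bin's origin: the brass parts belong in that bin; origin at the centre of its underside
- sample_steel: a square steel tube connector fixed on the ledge of the other bin (70 mm long, 32 mm high, top 52 mm above the table), 124 mm from that bin's origin: the steel parts belong in that bin; origin at the centre of its underside
- lid: loose grey plastic lid, 300 g, at the start on one bin; fits either, either way round: plate 206 x 182 x 4 mm (x by y), under it a lug 180 x 156 x 6 mm that drops inside the bin's walls with 6 mm to spare each side; mid-top a black grip block 70 mm (x) x 18 mm (y), 40 mm high. Origin: centre of the lug's underside, 54 mm above the bin's origin when closed; plate top at +10 mm, grip top at +50 mm.
- brass_1: brass hose union lying on its side, about 200 g: 70 mm long along its x, in its middle a 30 mm long eight-sided nut 32 mm across flats (grip it there), ends round, 22 to 25 mm thick. Origin 16 mm below its centre (centre of the nut's underside as it lies at the start). May be absent (None from the start).
- brass_2: brass hose union lying on its side, about 200 g: 70 mm long along its x, in its middle a 30 mm long eight-sided nut 32 mm across flats (grip it there), ends round, 22 to 25 mm thick. Origin 16 mm below its centre (centre of the nut's underside as it lies at the start). May be absent (None from the start).
- brass_3: brass hose union lying on its side, about 200 g: 70 mm long along its x, in its middle a 30 mm long eight-sided nut 32 mm across flats (grip it there), ends round, 22 to 25 mm thick. Origin 16 mm below its centre (centre of the nut's underside as it lies at the start). May be absent (None from the start).
- brass_4: brass hose union lying on its side, about 200 g: 70 mm long along its x, in its middle a 30 mm long eight-sided nut 32 mm across flats (grip it there), ends round, 22 to 25 mm thick. Origin 16 mm below its centre (centre of the nut's underside as it lies at the start). May be absent (None from the start).
- steel_1: connector of square steel tube, grey, about 220 g: 70 mm long along its x, 32 x 32 mm across. Origin at the centre of its underside as it lies at the start, 16 mm below its centre. May be absent (None from the start).
- steel_2: connector of square steel tube, grey, about 220 g: 70 mm long along its x, 32 x 32 mm across. Origin at the centre of its underside as it lies at the start, 16 mm below its centre. May be absent (None from the start).
- steel_3: connector of square steel tube, grey, about 220 g: 70 mm long along its x, 32 x 32 mm across. Origin at the centre of its underside as it lies at the start, 16 mm below its centre. May be absent (None from the start).
- tape_roll: bystander: brown tape roll lying flat, 76 mm across, 24 mm high; origin at the centre of its underside
- jar_lid: bystander: white jar lid, 68 mm across, 13 mm high; origin at the centre of its underside
- dish: bystander: shallow white dish, 80 mm across, 26 mm high; origin at the centre of its underside
- mustard: bystander: yellow squeeze bottle, 64 mm across, 170 mm high, beyond the parts; origin at the centre of its underside
- pickles: bystander: glass jar, 76 mm across, 120 mm high, beyond the parts; origin at the centre of its underside
- screwdriver: bystander: screwdriver lying beyond the parts; origin on its underside
There are look-alikes about, which are no part of the job. Leave any orange look-alike of the brass_3 alone.

How it is judged:
At the end, for the whole second after the job is handed in: Brass all inside the brass-sample bin, steel all inside the other (origins within the inner walls, under 50 mm above the bin's underside); lid seated on the brass bin (centred within 12 mm, at most 3 mm above its closed height, tilt under 0.04 rad); all at rest (((horizontal distance between sample_brass and bin_a below 0.2 m and (x of brass_1 in the frame of bin_a between -0.096 and 0.096 m and y of brass_1 in the frame of bin_a between -0.084 and 0.084 m and z of brass_1 in the frame of bin_a between -0.01 and 0.05 m) and (x of brass_2 in the frame of bin_a between -0.096 and 0.096 m and y of brass_2 in the frame of bin_a between -0.084 and 0.084 m and z of brass_2 in the frame of bin_a between -0.01 and 0.05 m) and (x of brass_3 in the frame of bin_a between -0.096 and 0.096 m and y of brass_3 in the frame of bin_a between -0.084 and 0.084 m and z of brass_3 in the frame of bin_a between -0.01 and 0.05 m) and (x of brass_4 in the frame of bin_a between -0.096 and 0.096 m and y of brass_4 in the frame of bin_a between -0.084 and 0.084 m and z of brass_4 in the frame of bin_a between -0.01 and 0.05 m) and (x of steel_1 in the frame of bin_b between -0.096 and 0.096 m and y of steel_1 in the frame of bin_b between -0.084 and 0.084 m and z of steel_1 in the frame of bin_b between -0.01 and 0.05 m) and (x of steel_2 in the frame of bin_b between -0.096 and 0.096 m and y of steel_2 in the frame of bin_b between -0.084 and 0.084 m and z of steel_2 in the frame of bin_b between -0.01 and 0.05 m) and (x of steel_3 in the frame of bin_b between -0.096 and 0.096 m and y of steel_3 in the frame of bin_b between -0.084 and 0.084 m and z of steel_3 in the frame of bin_b between -0.01 and 0.05 m) and horizontal distance between lid and bin_a below 0.012 m and z of lid in the frame of bin_a between 0.05 and 0.057 m) or (horizontal distance between sample_brass and bin_b below 0.2 m and (x of brass_1 in the frame of bin_b between -0.096 and 0.096 m and y of brass_1 in the frame of bin_b between -0.084 and 0.084 m and z of brass_1 in the frame of bin_b between -0.01 and 0.05 m) and (x of brass_2 in the frame of bin_b between -0.096 and 0.096 m and y of brass_2 in the frame of bin_b between -0.084 and 0.084 m and z of brass_2 in the frame of bin_b between -0.01 and 0.05 m) and (x of brass_3 in the frame of bin_b between -0.096 and 0.096 m and y of brass_3 in the frame of bin_b between -0.084 and 0.084 m and z of brass_3 in the frame of bin_b between -0.01 and 0.05 m) and (x of brass_4 in the frame of bin_b between -0.096 and 0.096 m and y of brass_4 in the frame of bin_b between -0.084 and 0.084 m and z of brass_4 in the frame of bin_b between -0.01 and 0.05 m) and (x of steel_1 in the frame of bin_a between -0.096 and 0.096 m and y of steel_1 in the frame of bin_a between -0.084 and 0.084 m and z of steel_1 in the frame of bin_a between -0.01 and 0.05 m) and (x of steel_2 in the frame of bin_a between -0.096 and 0.096 m and y of steel_2 in the frame of bin_a between -0.084 and 0.084 m and z of steel_2 in the frame of bin_a between -0.01 and 0.05 m) and (x of steel_3 in the frame of bin_a between -0.096 and 0.096 m and y of steel_3 in the frame of bin_a between -0.084 and 0.084 m and z of steel_3 in the frame of bin_a between -0.01 and 0.05 m) and horizontal distance between lid and bin_b below 0.012 m and z of lid in the frame of bin_b between 0.05 and 0.057 m)) and angle between lid's own z axis and vertical below 0.04 rad and linear speed of each of brass_1, brass_2, brass_3, brass_4, steel_1, steel_2, steel_3, lid below 0.03 m/s); the robot touches nothing.
It fails at once if a bystander is moved more than 60 mm (distance of any of tape_roll, jar_lid, dish, mustard, pickles, screwdriver from where it was at the start of the episode above 0.06 m).
Of brass_1, brass_2, brass_3, brass_4 only 3 to 4 are there at a start; the rules pass over those that are not, and their reading is None.
Of steel_1, steel_2, steel_3 only 2 to 3 are there at a start; the rules pass over those that are not, and their reading is None.
At some moment in a run one of brass_1, brass_2, brass_3, brass_4, steel_1, steel_2, steel_3 may be knocked a few centimetres aside while the robot is not near it.
It also fails if it takes over 210 s, if anything falls off the work surface, if the arm or the gripper's body presses on something with over 40 N, if the wrist force passes 120 N, or if a joint passes its speed limit or range.

## Robot

A 7-joint arm with a two-finger parallel gripper is mounted at the origin on the work surface. World frame = base frame: x ahead of the robot, y to its left, z up, the work surface at z = 0. Lengths are in m, angles in rad, forces in N, time in s.
With the tool pointing down it reaches from about 0.4 to 0.875 m from the base axis. Payload 6.5 kg.
Tool frame: the origin (TCP) lies at the very end of the fingers, on their centre line; the grasp point (between the pads) lies r.hold_point_z behind it (r.hold_point_z is the distance from the TCP to the grasp point, in m); z points along the fingers, y is the line along which they close (so a half turn about z gives the same grasp; the last joint's range is limited). The gripper opens to 85 mm and grips with 20 to 120 N. Pads are 22 mm wide; open, the fingers measure 114 mm over their backs; the gripper's body (76 mm by 85 mm) begins 54 mm behind the grasp point. The pads swing forward as they close: fully open they stand 13 mm farther back than shut.
Start: joints at [1.075, 0.536, -0.004, 1.538, 0.003, 1.067, -0.071], TCP at [0.271, -0.591, 0.231] pointing down, gripper open.
Joint ranges: [-2.7, 2.7], [-0.37, 2.16], [-1.27, 1.26], [0.24, 2.4], [-1.31, 4.45], [0.19, 1.91], [-2.76, 2.76]. Speed limits (rad/s): [2.39, 2.39, 3.14, 3.14, 3.14, 3.14, 3.14].

## Interface

Orientations are given as a unit quaternion [w, x, y, z].
In Python, from rig import r gives the robot as it stands. The module is installed in compiled form; this text tells all that it offers.
- The arm moves only by the tool move_arm, never from a script. Its argument "moves" is a list of rows, each an object of numbers: "gripper": the opening, from 0 (shut) to 1 (fully open); "dx", "dy", "dz": the shift along the tool's x, y, z in units of 400 mm (1.0 is 400 mm); "ax", "ay", "az": the turn, a rotation vector about the tool's x, y, z in units of 180 degrees (1.0 is 180 degrees). A call has 1 to 12 rows; each row shifts and turns the commanded pose from where the row before left it, along the tool's axes as they then stand; what a row does not reach is not made up. A row lasts 1/12 s, in which the tool goes at most 41.7 mm and 7.16 degrees, less where a joint would pass 70% of its speed; a pose out of reach is approached as far as the arm can. A call with a number of a shift or a turn outside -1 to 1 is refused whole. A call with a gripper value outside its range is refused whole. The fingers move at their own pace and stop on an object; "newtons" is the grip in N (left out, the last holds). Time passes only in rows, so rows that do not move let the fingers close. It gives the time, the measured TCP pose, the force, the opening and the grip force at its end, in the units of the state.
- r.sense(): the state, without advancing time (a new reading comes with each control period).
- r.camera(name): name is "scene" or "top" or "wrist"; returns the picture (480x640x3 uint8, blue, green, red); there is no depth.
- r.get_calibration(name): a dict with "fx", "fy", "cx", "cy" (pixels), "R" (3x3) and "t" (3): a world point X has camera coordinates R X + t; the wrist camera has in their place "hand_eye" (4x4, takes a point from camera to tool coordinates, whose origin is the TCP and whose axes are the flange's). Camera axes: x right, y down, z forward; pixel columns grow to the right and rows downward; lengths in m; the calibration is good to about 2 mm. The wrist camera is an equidistant fisheye: a pixel r from the principal point sees the ray r / f radians off the axis. A picture is of the moment at which its call begins: read the wrist's pose just before it. get_calibration takes no time and is no camera call.
- r.hand_in(): hands the job in; it is judged then, once.
The state is a dict: "clock": time; "qpos": joint angles; "dq": joint speeds; "joint_efforts": joint torques, N m; "position": TCP position; "orientation": TCP orientation; "ft_force": force on the tool from outside, world axes, zero at the start; "moment": the same for the moment, N m; "finger_gap": opening from 0.0 (shut) to 1.0 (fully open); "grip_force": force on a finger pad.
Only numpy, scipy, OpenCV 4.12 (cv2) and the standard library are available. Lean on these libraries where they do the work, as an engineer would, in place of code of your own. Each camera call takes 0.05 s, during which the arm holds its last target. There are 200 camera calls.

## Working session

There is one attempt and no reset: what is moved stays moved. The work goes in short steps, Python scripts to look and compute and a tool call to move; the robot and the scene stay as the last step left them, time stands still between calls to the robot, and variables do not carry over. Pictures are saved under pics/ and viewed, at most 14 in all, crops included, and the job is handed in when it is done.

Besides the shell and the picture viewer there is one more tool, called after "Call:" as name(argument=value, ...) on one line, values as JSON. move_arm: Moves the arm, as the interface text tells. Its arguments: {"type":"object","properties":{"moves":{"type":"array"},"newtons":{"type":"number"}},"required":["moves"]}

```bash
mkdir -p pics; ls; python3 - <<'E'
from rig import r
import cv2,numpy as np
s=r.sense();print(s, r.hold_point_z)
for n in("scene","top"):
    cv2.imwrite(f"pics/{n}0.png",r.camera(n)); print(n,r.get_calibration(n))
print(r.get_calibration("wrist"))
E
```

```text
pics
{'clock': 0.0, 'qpos': array([ 1.07481915,  0.53719964, -0.00443064,  1.53886094,  0.00257498,
        1.06727933, -0.0712491 ]), 'dq': array([-1.24727837e-03,  1.44586756e-03,  1.55319360e-03,  6.13375738e-06,
       -1.28719759e-03, -1.17969685e-04, -5.81831393e-04]), 'joint_efforts': array([ 6.27898476e-05, -5.83426809e+01,  1.04869891e+00, -2.59110206e+01,
        1.22932432e-02,  9.48376197e-03, -1.47884776e-06]), 'position': array([ 0.27056026, -0.59032717,  0.23039621]), 'orientation': array([-8.37340024e-04,  9.76999376e-01,  2.13240384e-01, -2.39028120e-04]), 'ft_force': array([ 0.18036856,  0.75878707, -0.80557839]), 'moment': array([-0.00801645,  0.03240299,  0.00196202]), 'grip_force': 0.0, 'finger_gap': 1.0024706523090217} 0.0187
scene {'fx': 473.7326482014868, 'fy': 473.7326482014868, 'cx': 321.7692354498951, 'cy': 238.35089531419501, 'R': array([[ 0.55305193,  0.83296957,  0.01718317],
       [ 0.6194295 , -0.39730389, -0.67709431],
       [-0.55717202,  0.38511208, -0.73569561]]), 't': array([-0.34297523, -0.3122365 ,  1.34685349])}
top {'fx': 598.153160308494, 'fy': 598.153160308494, 'cx': 324.74314753464176, 'cy': 238.25015819883632, 'R': array([[-0.0068446 , -0.99966446, -0.02498245],
       [-0.99389055,  0.00955295, -0.10995596],
       [ 0.11015772,  0.02407722, -0.99362245]]), 't': array([0.02447318, 0.60225963, 1.27666537])}
{'fx': 371.64829954431775, 'fy': 371.64829954431775, 'cx': 324.53314978966114, 'cy': 243.15158381387366, 'hand_eye': array([[-3.88461383e-04, -9.59043926e-01, -2.83257123e-01,
         7.11525196e-02],
       [ 9.99999814e-01, -2.39064697e-04, -5.61990334e-04,
         2.46803930e-04],
       [ 4.71256638e-04, -2.83257289e-01,  9.59043840e-01,
        -1.42920669e-01],
       [ 0.00000000e+00,  0.00000000e+00,  0.00000000e+00,
         1.00000000e+00]])}
```

View pics/top0.png

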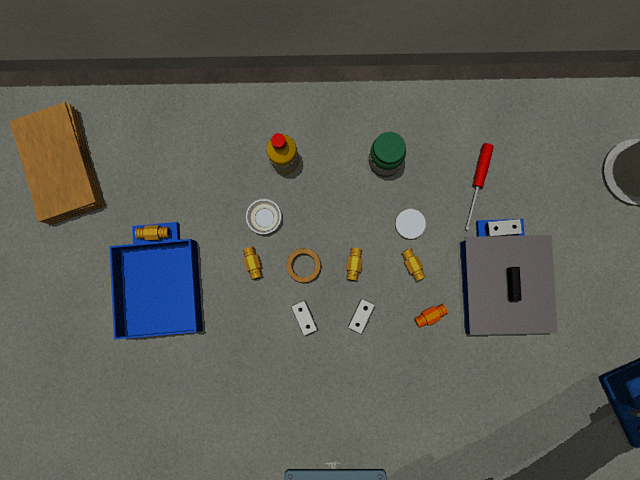

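View pics/scene0.png

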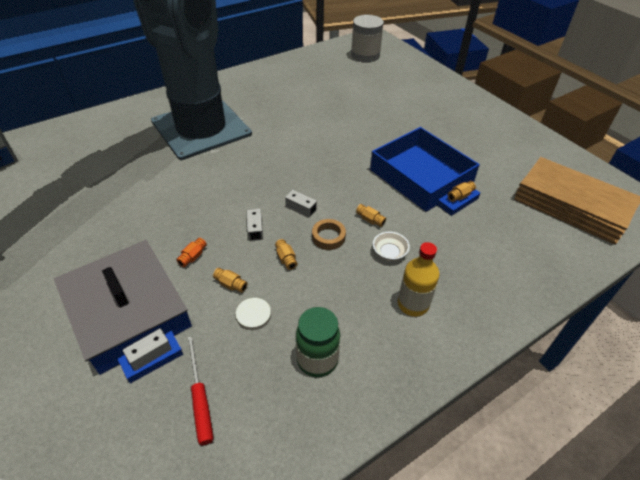

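Top view: the open bin with the brass sample is at left (155,290). The lidded bin with the steel sample is at right (510,285). There are brass unions at (253,263), (355,264) and (413,265), and steel connectors at (304,318) and (361,316). The part at (431,316) is the orange look-alike. I'll measure these and confirm with a crop.

```bash
cat > h.py <<'E'
from rig import r
import cv2,numpy as np
from scipy.spatial.transform import Rotation as Ro
def ray(n,px,z):
    c=r.get_calibration(n);R=c["R"];C=-R.T@c["t"]
    d=R.T@np.array([(px[0]-c["cx"])/c["fx"],(px[1]-c["cy"])/c["fy"],1]);return C+d*(z-C[2])/d[2]
def masks(im):
    h=cv2.cvtColor(im,cv2.COLOR_BGR2HSV)
    return {"brass":cv2.inRange(h,(15,120,90),(30,255,255)),"orange":cv2.inRange(h,(4,180,120),(14,255,255)),
     "steel":cv2.inRange(h,(0,0,150),(180,40,255)),"blue":cv2.inRange(h,(105,150,40),(130,255,255)),
     "lid":cv2.inRange(h,(0,0,85),(180,30,115)),"black":cv2.inRange(h,(0,0,0),(180,255,35))}
def parts(im,n="top",names=("brass","orange","steel"),z=.02,lo=120,hi=1400):
    out=[];m=masks(im)
    for k in names:
        mm=cv2.morphologyEx(m[k],cv2.MORPH_CLOSE,np.ones((5,5)))
        for c in cv2.findContours(mm,0,2)[0]:
            if not lo<cv2.contourArea(c)<hi: continue
            rc=cv2.minAreaRect(c);b=cv2.boxPoints(rc);P=np.array([ray(n,p,z) for p in b])
            e=[P[1]-P[0],P[2]-P[1]];L=[np.linalg.norm(v) for v in e];i=int(np.argmax(L))
            a=np.degrees(np.arctan2(e[i][1],e[i][0]))%180
            out.append((k,np.round(rc[0]),np.round(P.mean(0)[:2],4),round(a,1),np.round(sorted(L),3)))
    return out
def pose():
    s=r.sense();w,x,y,z=s["orientation"];M=Ro.from_quat([x,y,z,w]).as_matrix()
    return s["position"],M
def goto(x,y,z,phi):
    p,M=pose();d=M.T@(np.array([x,y,z])-p)/.4
    cur=np.degrees(np.arctan2(M[1,0],M[0,0]));t=(cur-phi+90)%180-90
    print("pos",p.round(4),"phi",round(cur,1),"tilt",M[:2,2].round(3),"d(units)",d.round(3),"world d",(np.array([x,y,z])-p).round(3),"az",round(t/180,4),"other",round((t-np.sign(t)*180)/180,3),"q7",r.sense()["qpos"][6].round(2))
E
python3 - <<'E'
from h import *
im=cv2.imread("pics/top0.png")
for p in parts(im): print(*p)
m=masks(im)
for c in cv2.findContours(m["blue"],0,2)[0]:
    if cv2.contourArea(c)>300: print("blue",cv2.boundingRect(c),[ray("top",p,.06).round(3)[:2] for p in cv2.boxPoints(cv2.minAreaRect(c))])
for k,z in(("lid",.064),("black",.104)):
  for c in cv2.findContours(m[k][200:380,440:580],0,2)[0]:
    if cv2.contourArea(c)>150:
        c=c+[440,200];print(k,cv2.boundingRect(c),[ray("top",p,z).round(3)[:2] for p in cv2.boxPoints(cv2.minAreaRect(c))])
print("scene")
for p in parts(cv2.imread("pics/scene0.png"),"scene"): print(*p)
cv2.imwrite("pics/crop.png",cv2.resize(im[200:350,100:570],(800,255)))
cv2.imwrite("pics/crop1.png",np.vstack([cv2.resize(im[230:340,225:455],None,fx=3,fy=3,interpolation=2),cv2.resize(im[205:245,450:565],(690,240))]))
E
```

```text
brass [414. 264.] [ 0.5449 -0.1748] 25.2 [0.032 0.07 ]
brass [354. 263.] [ 0.5479 -0.0434] 172.3 [0.032 0.07 ]
brass [302. 264.] [0.5463 0.0693] 89.5 [0.073 0.073]
brass [251. 262.] [0.552  0.1822] 16.2 [0.032 0.07 ]
brass [151. 232.] [0.6217 0.4077] 89.4 [0.031 0.072]
brass [281. 149.] [0.8067 0.1173] 106.8 [0.06  0.066]
orange [431. 315.] [ 0.4338 -0.2106] 115.9 [0.032 0.069]
steel [304. 318.] [0.43   0.0673] 23.1 [0.03  0.068]
steel [361. 316.] [ 0.4332 -0.0582] 153.9 [0.03  0.067]
steel [505. 227.] [ 0.6248 -0.3767] 94.7 [0.03  0.069]
steel [410. 223.] [ 0.6359 -0.1694] 152.7 [0.064 0.064]
steel [263. 216.] [0.6553 0.1571] 0.1 [0.076 0.076]
blue (603, 372, 37, 76) [array([ 0.304, -0.552]), array([ 0.318, -0.582]), array([ 0.178, -0.644]), array([ 0.164, -0.614])]
blue (110, 222, 87, 117) [array([0.63 , 0.492]), array([0.64 , 0.311]), array([0.399, 0.291]), array([0.389, 0.469])]
lid (440, 200, 140, 180) [array([ 0.679, -0.229]), array([ 0.676, -0.524]), array([ 0.302, -0.504]), array([ 0.303, -0.218])]
black (506, 267, 15, 35) [array([ 0.531, -0.352]), array([ 0.533, -0.379]), ar
[... 223 characters left out ...]
s [328. 232.] [0.5441 0.0681] 144.6 [0.071 0.071]
brass [371. 213.] [0.5493 0.1825] 19.9 [0.035 0.073]
brass [463. 189.] [0.6029 0.4263] 90.5 [0.041 0.075]
brass [603. 148.] [0.6863 0.8721] 106.2 [0.065 0.095]
brass [610.  76.] [0.4528 1.2433] 180.0 [0.195 0.261]
brass [550.  47.] [0.2127 1.2437] 176.8 [0.187 0.23 ]
orange [191. 251.] [ 0.4322 -0.21  ] 117.8 [0.034 0.071]
steel [145. 345.] [ 0.5994 -0.3696] 95.0 [0.032 0.072]
steel [253. 311.] [ 0.6398 -0.1724] 111.4 [0.07  0.072]
steel [391. 244.] [0.6485 0.1621] 57.4 [0.083 0.085]
steel [254. 219.] [ 0.4202 -0.0527] 151.4 [0.032 0.071]
steel [301. 198.] [0.4172 0.0732] 23.5 [0.035 0.079]
steel [368.  20.] [-0.2942  0.819 ] 58.8 [0.1  0.11]
```

View pics/crop1.png

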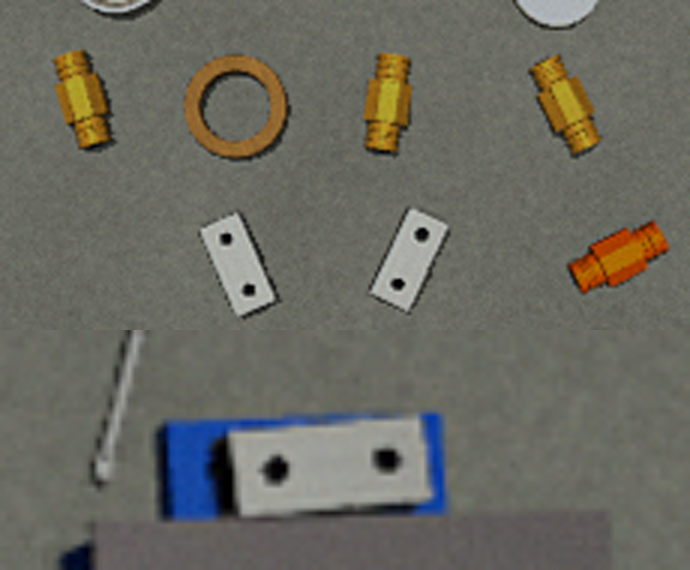

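The crop confirms three yellow brass unions, two grey steel connectors, and an orange look-alike at (431,315) that I'll leave alone. The first target is the brass part at (414,264), world (0.545,-0.175). The current yaw already fits it.

Call:
move_arm(moves=[{"dx":0.0754,"dy":-0.0471,"gripper":1},{"dx":0.0754,"dy":-0.0471,"gripper":1},{"dx":0.0754,"dy":-0.0471,"gripper":1},{"dx":0.0754,"dy":-0.0471,"gripper":1},{"dx":0.0754,"dy":-0.0471,"gripper":1},{"dx":0.0754,"dy":-0.0471,"gripper":1},{"dx":0.0754,"dy":-0.0471,"gripper":1},{"dx":0.0754,"dy":-0.0471,"gripper":1},{"dx":0.0754,"dy":-0.0471,"gripper":1},{"dx":0.0754,"dy":-0.0471,"gripper":1},{"dx":0.0754,"dy":-0.0471,"gripper":1},{"dx":0.0754,"dy":-0.0471,"gripper":1}])

```text
invalid input
```

Call:
move_arm(moves=[{"dx":0.0754,"dy":-0.0471,"gripper":1},{"dx":0.0754,"dy":-0.0471,"gripper":1},{"dz":0.07,"gripper":1},{"dz":0.07,"gripper":1},{"dz":0.07,"gripper":1},{"dz":0.07,"gripper":1},{"dz":0,"gripper":1},{"dz":0,"gripper":1}])

```text
invalid input
```

```bash
python3 - <<'E'
from h import *
goto(.545,-.175,.003,25.2)
im=cv2.imread("pics/top0.png")
# brass-bin rim outer edge: fit blue mask without ledge
m=masks(im)["blue"].copy();
full=m[225:350,100:215]; 
pts=cv2.findNonZero(cv2.morphologyEx(full,cv2.MORPH_CLOSE,np.ones((5,5))))[:,0]+[100,225]
b=pts[pts[:,1]>246]
for f in((-1,1),(1,1)):
    i=np.argmax(b@np.array(f));print(b[i],ray("top",b[i],.06).round(3))
for y in(260,290,320):
    row=b[b[:,1]==y][:,0];print(y,row.min(),row.max(),ray("top",(row.min(),y),.06).round(3),ray("top",(row.max(),y),.06).round(3))
c=masks(im)["lid"];
lid=cv2.morphologyEx(cv2.inRange(im,(80,75,80),(110,100,110)),cv2.MORPH_OPEN,np.ones((3,3)))
print("grip",ray("top",(513.5,284),.104),"lid px c",im[320,500],im[300,440])
for px in((464,237),(552,236),(557,333),(468,335)):print(px,ray("top",px,.064).round(3))
print("samples",ray("top",(151,232),.048).round(3),ray("top",(505,227),.052).round(3))
im=r.camera("top");cv2.imwrite("pics/t1.png",im)
for p in parts(im): print(*p)
E
```

```text
pos [ 0.2706 -0.5904  0.2305] phi 24.6 tilt [-0.001  0.001] d(units) [ 1.056 -0.657  0.57 ] world d [ 0.274  0.415 -0.227] az -0.0032 other 0.997 q7 -0.07
[114 338] [0.391 0.468 0.06 ]
[196 331] [0.404 0.293 0.06 ]
260 110 192 [0.557 0.482 0.06 ] [0.555 0.305 0.06 ]
290 112 194 [0.492 0.476 0.06 ] [0.491 0.299 0.06 ]
320 113 196 [0.428 0.472 0.06 ] [0.427 0.294 0.06 ]
grip [ 0.49710516 -0.36640958  0.104     ] lid px c [91 92 97] [ 90 101  97]
(464, 237) [ 0.599 -0.278  0.064]
(552, 236) [ 0.599 -0.463  0.064]
(557, 333) [ 0.396 -0.464  0.064]
(468, 335) [ 0.393 -0.279  0.064]
samples [0.618 0.399 0.048] [ 0.621 -0.368  0.052]
brass [414. 264.] [ 0.5449 -0.1748] 25.2 [0.032 0.07 ]
brass [354. 263.] [ 0.5478 -0.0436] 171.3 [0.032 0.07 ]
brass [302. 264.] [0.5463 0.0693] 89.5 [0.073 0.073]
brass [251. 262.] [0.552  0.1822] 16.2 [0.032 0.07 ]
brass [151. 232.] [0.6217 0.4077] 89.4 [0.031 0.072]
brass [281. 149.] [0.8072 0.1173] 110.8 [0.062 0.067]
orange [431. 315.] [ 0.4338 -0.2106] 115.9 [0.032 0.069]
steel [304. 318.] [0.43   0.0672] 23.6 [0.03  0.068]
steel [361. 316.] [ 0.4332 -0.0582] 153.9 [0.03  0.067]
steel [505. 227.] [ 0.6247 -0.3761] 95.2 [0.03 0.07]
steel [410. 223.] [ 0.6359 -0.1694] 152.7 [0.064 0.064]
steel [263. 216.] [0.6553 0.1571] 0.1 [0.076 0.076]
```

Call:
move_arm(moves=[{"dx":0.075,"dy":-0.047,"dz":0,"ax":0,"ay":0,"az":0,"gripper":1},{"dx":0.075,"dy":-0.047,"dz":0,"ax":0,"ay":0,"az":0,"gripper":1}])

```text
clock: 0.32
position: [0.308, -0.5324, 0.2307]
orientation: [0.0, 0.978, 0.211, -0.001]
ft_force: [1.3, 0.3, 0.3]
finger_gap: 1.003
grip_force: 0.0
```

Call:
move_arm(moves=[{"gripper":1,"dx":0.075,"dy":-0.047,"dz":0,"ax":0,"ay":0,"az":0}], newtons=60)

```text
clock: 0.4
position: [0.3292, -0.5011, 0.2309]
orientation: [-0.0, 0.977, 0.212, -0.0]
ft_force: [1.0, 0.3, 0.3]
finger_gap: 1.002
grip_force: 0.0
```

Call:
move_arm(moves=[{"dx":0.075,"dy":-0.047}], newtons=60)

```text
invalid input
```

All the keys are needed in every row. Continuing.

Call:
move_arm(moves=[{"dx":0.082,"dy":-0.051,"dz":0,"ax":0,"ay":0,"az":0,"gripper":1},{"dx":0.082,"dy":-0.051,"dz":0,"ax":0,"ay":0,"az":0,"gripper":1},{"dx":0.082,"dy":-0.051,"dz":0,"ax":0,"ay":0,"az":0,"gripper":1},{"dx":0.082,"dy":-0.051,"dz":0,"ax":0,"ay":0,"az":0,"gripper":1},{"dx":0.082,"dy":-0.051,"dz":0,"ax":0,"ay":0,"az":0,"gripper":1},{"dx":0.082,"dy":-0.051,"dz":0,"ax":0,"ay":0,"az":0,"gripper":1},{"dx":0.082,"dy":-0.051,"dz":0.02,"ax":0,"ay":0,"az":0,"gripper":1},{"dx":0.082,"dy":-0.051,"dz":0.03,"ax":0,"ay":0,"az":0,"gripper":1},{"dx":0.082,"dy":-0.051,"dz":0.04,"ax":0,"ay":0,"az":0,"gripper":1},{"dx":0.082,"dy":-0.051,"dz":0.04,"ax":0,"ay":0,"az":0,"gripper":1},{"dx":0,"dy":0,"dz":0.08,"ax":0,"ay":0,"az":0,"gripper":1},{"dx":0,"dy":0,"dz":0.08,"ax":0,"ay":0,"az":0,"gripper":1}])

```text
clock: 1.4
position: [0.5446, -0.1768, 0.1151]
orientation: [-0.0, 0.976, 0.216, 0.002]
ft_force: [-0.2, -0.9, 0.1]
finger_gap: 0.996
grip_force: 0.0
```

Call:
move_arm(moves=[{"dx":0,"dy":0,"dz":0.05,"ax":0,"ay":0,"az":0,"gripper":1},{"dx":0,"dy":0,"dz":0,"ax":0,"ay":0,"az":0,"gripper":1},{"dx":0,"dy":0,"dz":0,"ax":0,"ay":0,"az":0,"gripper":1}])

```text
clock: 1.65
position: [0.5414, -0.18, 0.0948]
orientation: [-0.001, 0.977, 0.213, -0.001]
ft_force: [-0.3, -0.2, 0.6]
finger_gap: 1.0
grip_force: 0.0
```

```bash
python3 - <<'E'
from h import *
goto(.5445,-.1745,.003,25.2)
print(r.sense()["qpos"].round(2))
E
```

```text
pos [ 0.5414 -0.18    0.0948] phi 24.6 tilt [-0.002  0.001] d(units) [ 0.013 -0.009  0.229] world d [ 0.003  0.006 -0.092] az -0.0032 other 0.997 q7 -1.0
[ 0.34  0.59 -0.14  1.84  0.11  0.72 -1.  ]
```

Call:
move_arm(moves=[{"dx":0.013,"dy":-0.009,"dz":0.07,"ax":0,"ay":0,"az":-0.003,"gripper":1},{"dx":0,"dy":0,"dz":0.07,"ax":0,"ay":0,"az":0,"gripper":1},{"dx":0,"dy":0,"dz":0.06,"ax":0,"ay":0,"az":0,"gripper":1},{"dx":0,"dy":0,"dz":0.029,"ax":0,"ay":0,"az":0,"gripper":1},{"dx":0,"dy":0,"dz":0,"ax":0,"ay":0,"az":0,"gripper":0},{"dx":0,"dy":0,"dz":0,"ax":0,"ay":0,"az":0,"gripper":0},{"dx":0,"dy":0,"dz":0,"ax":0,"ay":0,"az":0,"gripper":0},{"dx":0,"dy":0,"dz":0,"ax":0,"ay":0,"az":0,"gripper":0},{"dx":0,"dy":0,"dz":0,"ax":0,"ay":0,"az":0,"gripper":0},{"dx":0,"dy":0,"dz":0,"ax":0,"ay":0,"az":0,"gripper":0},{"dx":0,"dy":0,"dz":0,"ax":0,"ay":0,"az":0,"gripper":0},{"dx":0,"dy":0,"dz":0,"ax":0,"ay":0,"az":0,"gripper":0}], newtons=60)

```text
clock: 2.65
position: [0.5468, -0.1753, 0.0057]
orientation: [0.001, 0.976, 0.218, 0.001]
ft_force: [-0.7, -0.8, 7.4]
finger_gap: 0.359
grip_force: 59.2
```

Call:
move_arm(moves=[{"dx":0,"dy":0,"dz":-0.06,"ax":0,"ay":0,"az":0,"gripper":0},{"dx":0,"dy":0,"dz":-0.06,"ax":0,"ay":0,"az":0.03,"gripper":0},{"dx":0,"dy":0,"dz":-0.06,"ax":0,"ay":0,"az":0.03,"gripper":0},{"dx":0,"dy":0,"dz":-0.06,"ax":0,"ay":0,"az":0.03,"gripper":0},{"dx":0,"dy":0,"dz":-0.06,"ax":0,"ay":0,"az":0.023,"gripper":0},{"dx":0,"dy":0,"dz":0,"ax":0,"ay":0,"az":0,"gripper":0}])

```text
clock: 3.15
position: [0.5487, -0.1756, 0.1292]
orientation: [0.001, 0.999, 0.04, 0.004]
ft_force: [1.8, -1.1, -2.4]
finger_gap: 0.358
grip_force: 60.9
```

```bash
python3 - <<'E'
from h import *
goto(.5325,.4314,.025,4.8)
print(r.sense()["finger_gap"],r.sense()["grip_force"])
cv2.imwrite("pics/w1.png",r.camera("wrist"))
E
```

```text
pos [ 0.5487 -0.1756  0.1292] phi 4.6 tilt [ 0.008 -0.002] d(units) [ 0.08  -1.516  0.257] world d [-0.016  0.607 -0.104] az -0.0009 other 0.999 q7 -1.29
0.35793320342437335 60.86721181869507
```

View pics/w1.png

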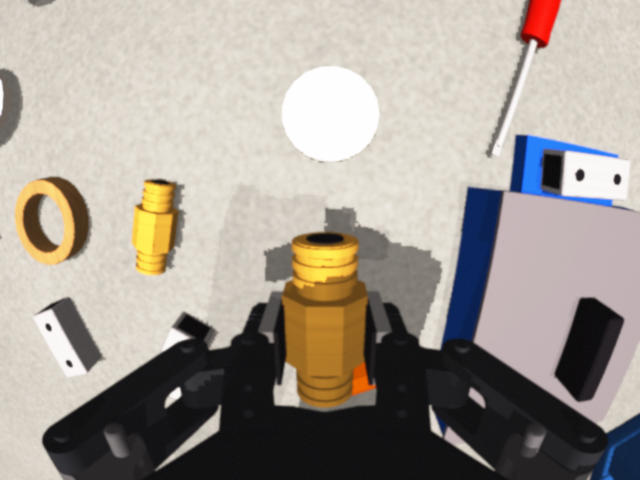

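The brass part is held at its nut, seen at (325,320) in the wrist view. Moving it to the far-left spot in the brass bin.

Call:
move_arm(moves=[{"dx":0.005,"dy":-0.06,"dz":0,"ax":0,"ay":0,"az":0,"gripper":0},{"dx":0.005,"dy":-0.09,"dz":0,"ax":0,"ay":0,"az":0,"gripper":0},{"dx":0.005,"dy":-0.09,"dz":0,"ax":0,"ay":0,"az":0,"gripper":0},{"dx":0.005,"dy":-0.09,"dz":0,"ax":0,"ay":0,"az":0,"gripper":0},{"dx":0.005,"dy":-0.09,"dz":0,"ax":0,"ay":0,"az":0,"gripper":0},{"dx":0.005,"dy":-0.09,"dz":0,"ax":0,"ay":0,"az":0,"gripper":0},{"dx":0.005,"dy":-0.09,"dz":0,"ax":0,"ay":0,"az":0,"gripper":0},{"dx":0.005,"dy":-0.09,"dz":0,"ax":0,"ay":0,"az":0,"gripper":0},{"dx":0.005,"dy":-0.09,"dz":0,"ax":0,"ay":0,"az":0,"gripper":0},{"dx":0.005,"dy":-0.09,"dz":0,"ax":0,"ay":0,"az":0,"gripper":0},{"dx":0.005,"dy":-0.09,"dz":0,"ax":0,"ay":0,"az":0,"gripper":0},{"dx":0.005,"dy":-0.09,"dz":0,"ax":0,"ay":0,"az":0,"gripper":0}])

```text
clock: 4.2
position: [0.5328, 0.2471, 0.1226]
orientation: [0.0, 0.999, 0.043, -0.001]
ft_force: [0.7, -1.0, -1.4]
finger_gap: 0.359
grip_force: 60.8
```

Call:
move_arm(moves=[{"dx":0.005,"dy":-0.09,"dz":0,"ax":0,"ay":0,"az":0,"gripper":0},{"dx":0.005,"dy":-0.09,"dz":0,"ax":0,"ay":0,"az":0,"gripper":0},{"dx":0.005,"dy":-0.09,"dz":0,"ax":0,"ay":0,"az":0,"gripper":0},{"dx":0.005,"dy":-0.09,"dz":0,"ax":0,"ay":0,"az":0,"gripper":0},{"dx":0,"dy":-0.06,"dz":0,"ax":0,"ay":0,"az":0,"gripper":0},{"dx":0,"dy":0,"dz":0,"ax":0,"ay":0,"az":0,"gripper":0},{"dx":0,"dy":0,"dz":0,"ax":0,"ay":0,"az":0,"gripper":0}])

```text
clock: 4.78
position: [0.5259, 0.4153, 0.1222]
orientation: [0.0, 0.999, 0.044, -0.001]
ft_force: [-0.2, -0.5, -1.5]
finger_gap: 0.359
grip_force: 60.8
```

```bash
python3 - <<'E'
from h import *
goto(.5325,.4314,.016,4.8)
cv2.imwrite("pics/t2.png",r.camera("top"))
cv2.imwrite("pics/w2.png",r.camera("wrist"))
E
```

```text
pos [0.5259 0.4153 0.1222] phi 5.1 tilt [-0.002 -0.001] d(units) [ 0.021 -0.039  0.265] world d [ 0.007  0.016 -0.106] az 0.0016 other -0.998 q7 -2.27
```

View pics/w2.png

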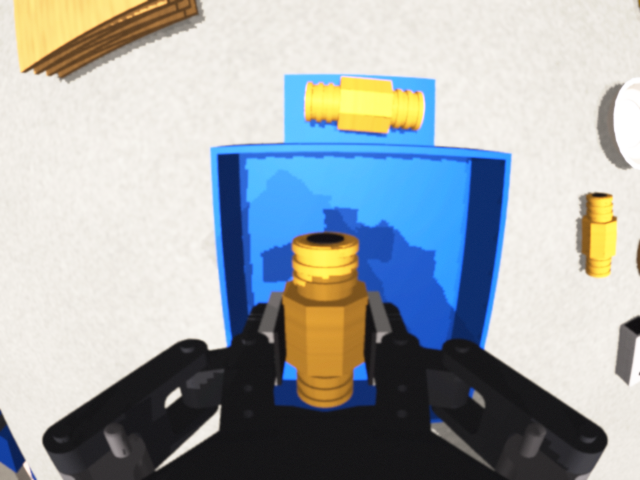

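The bin frames the held part squarely and the yaw matches. Lowering, releasing and lifting.

Call:
move_arm(moves=[{"dx":0.01,"dy":-0.02,"dz":0.03,"ax":0,"ay":0,"az":0,"gripper":0},{"dx":0.011,"dy":-0.019,"dz":0.06,"ax":0,"ay":0,"az":0,"gripper":0},{"dx":0,"dy":0,"dz":0.06,"ax":0,"ay":0,"az":0,"gripper":0},{"dx":0,"dy":0,"dz":0.06,"ax":0,"ay":0,"az":0,"gripper":0},{"dx":0,"dy":0,"dz":0.04,"ax":0,"ay":0,"az":0,"gripper":0},{"dx":0,"dy":0,"dz":0.015,"ax":0,"ay":0,"az":0,"gripper":0},{"dx":0,"dy":0,"dz":0,"ax":0,"ay":0,"az":0,"gripper":0},{"dx":0,"dy":0,"dz":0,"ax":0,"ay":0,"az":0,"gripper":0.55},{"dx":0,"dy":0,"dz":0,"ax":0,"ay":0,"az":0,"gripper":0.55},{"dx":0,"dy":0,"dz":0,"ax":0,"ay":0,"az":0,"gripper":0.55},{"dx":0,"dy":0,"dz":0,"ax":0,"ay":0,"az":0,"gripper":0.55}])

```text
clock: 5.8
position: [0.5357, 0.4308, 0.0194]
orientation: [-0.001, 0.999, 0.042, 0.001]
ft_force: [-0.5, -0.8, -1.2]
finger_gap: 0.55
grip_force: 0.0
```

Call:
move_arm(moves=[{"dx":0,"dy":0,"dz":-0.04,"ax":0,"ay":0,"az":0,"gripper":0.55},{"dx":0,"dy":0,"dz":-0.06,"ax":0,"ay":0,"az":0,"gripper":0.55},{"dx":0,"dy":0,"dz":-0.08,"ax":0,"ay":0,"az":0,"gripper":0.55},{"dx":0,"dy":0,"dz":-0.08,"ax":0,"ay":0,"az":0,"gripper":1},{"dx":0,"dy":0,"dz":-0.08,"ax":0,"ay":0,"az":0,"gripper":1},{"dx":0,"dy":0,"dz":0,"ax":0,"ay":0,"az":0,"gripper":1}])

```text
clock: 6.3
position: [0.5385, 0.4333, 0.1633]
orientation: [-0.004, 0.999, 0.042, 0.005]
ft_force: [0.9, 0.9, 0.1]
finger_gap: 0.944
grip_force: 0.0
```

```bash
python3 - <<'E'
from h import *
im=r.camera("top");cv2.imwrite("pics/t3.png",im)
for p in parts(im): print(*p)
goto(.5515,.181,.1,16.2)
goto(.5515,.181,.1,4.8)
E
```

```text
brass [432. 316.] [ 0.4329 -0.2113] 121.9 [0.015 0.069]
brass [354. 263.] [ 0.5478 -0.0436] 171.3 [0.032 0.07 ]
brass [302. 264.] [0.5463 0.0693] 89.5 [0.073 0.073]
brass [251. 262.] [0.552  0.1822] 16.2 [0.032 0.07 ]
brass [151. 232.] [0.6217 0.4077] 89.4 [0.031 0.072]
brass [281. 149.] [0.807  0.1172] 110.8 [0.062 0.067]
orange [431. 315.] [ 0.4338 -0.2106] 115.9 [0.032 0.069]
steel [304. 318.] [0.4299 0.0672] 23.1 [0.03  0.068]
steel [361. 316.] [ 0.4328 -0.0579] 153.9 [0.03  0.068]
steel [505. 227.] [ 0.6246 -0.3761] 94.7 [0.03 0.07]
steel [411. 223.] [ 0.6361 -0.1701] 134.5 [0.064 0.065]
steel [263. 216.] [0.6553 0.1571] 0.1 [0.076 0.076]
steel [619. 149.] [ 0.7963 -0.6362] 126.6 [0.02  0.097]
pos [0.5374 0.4323 0.16  ] phi 4.8 tilt [0.007 0.006] d(units) [-0.019  0.63   0.146] world d [ 0.014 -0.251 -0.06 ] az -0.0632 other 0.937 q7 -2.28
pos [0.5374 0.4323 0.16  ] phi 4.8 tilt [0.007 0.006] d(units) [-0.019  0.63   0.146] world d [ 0.014 -0.251 -0.06 ] az 0.0001 other -1.0 q7 -2.28
```

Call:
move_arm(moves=[{"dx":0,"dy":0.07,"dz":0,"ax":0,"ay":0,"az":0,"gripper":1},{"dx":0,"dy":0.09,"dz":0,"ax":0,"ay":0,"az":0,"gripper":1},{"dx":0,"dy":0.09,"dz":0,"ax":0,"ay":0,"az":0,"gripper":1},{"dx":0,"dy":0.09,"dz":0,"ax":0,"ay":0,"az":0,"gripper":1},{"dx":0,"dy":0.09,"dz":0,"ax":0,"ay":0,"az":0,"gripper":1},{"dx":-0.01,"dy":0.09,"dz":0,"ax":0,"ay":0,"az":0,"gripper":1},{"dx":-0.01,"dy":0.07,"dz":0,"ax":0,"ay":0,"az":0,"gripper":1},{"dx":0,"dy":0.04,"dz":0.05,"ax":0,"ay":0,"az":-0.02,"gripper":1},{"dx":0,"dy":0,"dz":0.08,"ax":0,"ay":0,"az":-0.03,"gripper":1},{"dx":0,"dy":0,"dz":0.08,"ax":0,"ay":0,"az":-0.013,"gripper":1},{"dx":0,"dy":0,"dz":0,"ax":0,"ay":0,"az":0,"gripper":1},{"dx":0,"dy":0,"dz":0,"ax":0,"ay":0,"az":0,"gripper":1}])

```text
clock: 7.35
position: [0.5465, 0.1779, 0.0689]
orientation: [0.0, 0.99, 0.14, -0.002]
ft_force: [0.0, 0.7, 0.7]
finger_gap: 1.002
grip_force: 0.0
```

```bash
python3 - <<'E'
from h import *
goto(.5515,.1815,.005,16.2)
E
```

```text
pos [0.5465 0.1779 0.0689] phi 16.1 tilt [-0.004 -0.001] d(units) [ 0.015 -0.005  0.16 ] world d [ 0.005  0.004 -0.064] az -0.0006 other 0.999 q7 -1.77
```

Call:
move_arm(moves=[{"dx":0.015,"dy":-0.005,"dz":0.05,"ax":0,"ay":0,"az":0,"gripper":1},{"dx":0,"dy":0,"dz":0.06,"ax":0,"ay":0,"az":0,"gripper":1},{"dx":0,"dy":0,"dz":0.05,"ax":0,"ay":0,"az":0,"gripper":1},{"dx":0,"dy":0,"dz":0,"ax":0,"ay":0,"az":0,"gripper":0.6},{"dx":0,"dy":0,"dz":0,"ax":0,"ay":0,"az":0,"gripper":0},{"dx":0,"dy":0,"dz":0,"ax":0,"ay":0,"az":0,"gripper":0},{"dx":0,"dy":0,"dz":0,"ax":0,"ay":0,"az":0,"gripper":0},{"dx":0,"dy":0,"dz":0,"ax":0,"ay":0,"az":0,"gripper":0},{"dx":0,"dy":0,"dz":0,"ax":0,"ay":0,"az":0,"gripper":0},{"dx":0,"dy":0,"dz":0,"ax":0,"ay":0,"az":0,"gripper":0},{"dx":0,"dy":0,"dz":0,"ax":0,"ay":0,"az":0,"gripper":0}])

```text
clock: 8.27
position: [0.5548, 0.1824, 0.008]
orientation: [-0.0, 0.99, 0.14, 0.002]
ft_force: [-1.5, -1.0, 8.1]
finger_gap: 0.357
grip_force: 59.3
```

Call:
move_arm(moves=[{"dx":0,"dy":0,"dz":-0.06,"ax":0,"ay":0,"az":0,"gripper":0},{"dx":0,"dy":0,"dz":-0.08,"ax":0,"ay":0,"az":0.03,"gripper":0},{"dx":0,"dy":0,"dz":-0.08,"ax":0,"ay":0,"az":0.033,"gripper":0},{"dx":0,"dy":0,"dz":-0.07,"ax":0,"ay":0,"az":0,"gripper":0},{"dx":0,"dy":-0.06,"dz":0,"ax":0,"ay":0,"az":0,"gripper":0},{"dx":0,"dy":-0.09,"dz":0,"ax":0,"ay":0,"az":0,"gripper":0},{"dx":0,"dy":-0.09,"dz":0,"ax":0,"ay":0,"az":0,"gripper":0},{"dx":0.005,"dy":-0.09,"dz":0,"ax":0,"ay":0,"az":0,"gripper":0},{"dx":0,"dy":-0.06,"dz":0,"ax":0,"ay":0,"az":0,"gripper":0},{"dx":0,"dy":-0.037,"dz":0,"ax":0,"ay":0,"az":0,"gripper":0},{"dx":0,"dy":0,"dz":0,"ax":0,"ay":0,"az":0,"gripper":0},{"dx":0,"dy":0,"dz":0,"ax":0,"ay":0,"az":0,"gripper":0}])

```text
clock: 9.27
position: [0.5408, 0.352, 0.122]
orientation: [0.0, 0.999, 0.042, 0.0]
ft_force: [0.9, -0.6, -1.8]
finger_gap: 0.358
grip_force: 60.7
```

```bash
python3 - <<'E'
from h import *
goto(.5392,.3517,.018,4.8)
E
```

```text
pos [0.5408 0.352  0.122 ] phi 4.9 tilt [ 0.    -0.001] d(units) [-0.004  0.     0.26 ] world d [-0.002 -0.    -0.104] az 0.0004 other -1.0 q7 -2.17
```

Call:
move_arm(moves=[{"dx":-0.004,"dy":0,"dz":0.06,"ax":0,"ay":0,"az":0,"gripper":0},{"dx":0,"dy":0,"dz":0.07,"ax":0,"ay":0,"az":0,"gripper":0},{"dx":0,"dy":0,"dz":0.07,"ax":0,"ay":0,"az":0,"gripper":0},{"dx":0,"dy":0,"dz":0.04,"ax":0,"ay":0,"az":0,"gripper":0},{"dx":0,"dy":0,"dz":0.02,"ax":0,"ay":0,"az":0,"gripper":0},{"dx":0,"dy":0,"dz":0,"ax":0,"ay":0,"az":0,"gripper":0},{"dx":0,"dy":0,"dz":0,"ax":0,"ay":0,"az":0,"gripper":0.55},{"dx":0,"dy":0,"dz":0,"ax":0,"ay":0,"az":0,"gripper":0.55},{"dx":0,"dy":0,"dz":0,"ax":0,"ay":0,"az":0,"gripper":0.55}])

```text
clock: 10.02
position: [0.5407, 0.3526, 0.0196]
orientation: [-0.001, 0.999, 0.042, 0.001]
ft_force: [-0.2, 0.1, 0.1]
finger_gap: 0.549
grip_force: 0.0
```

Call:
move_arm(moves=[{"dx":0,"dy":0,"dz":-0.04,"ax":0,"ay":0,"az":0,"gripper":0.55},{"dx":0,"dy":0,"dz":-0.07,"ax":0,"ay":0,"az":0,"gripper":0.55},{"dx":0,"dy":0,"dz":-0.08,"ax":0,"ay":0,"az":0,"gripper":0.55},{"dx":0,"dy":0,"dz":-0.08,"ax":0,"ay":0,"az":0,"gripper":1},{"dx":0,"dy":0,"dz":-0.08,"ax":0,"ay":0,"az":0,"gripper":1},{"dx":0,"dy":0.06,"dz":0,"ax":0,"ay":0,"az":0,"gripper":1},{"dx":-0.01,"dy":0.09,"dz":0,"ax":0,"ay":0,"az":0,"gripper":1},{"dx":-0.01,"dy":0.09,"dz":0,"ax":0,"ay":0,"az":0,"gripper":1},{"dx":-0.01,"dy":0.09,"dz":0,"ax":0,"ay":0,"az":0,"gripper":1},{"dx":0,"dy":0.07,"dz":0,"ax":0,"ay":0,"az":0,"gripper":1},{"dx":0,"dy":0,"dz":0,"ax":0,"ay":0,"az":0,"gripper":1}])

```text
clock: 10.93
position: [0.5424, 0.1835, 0.159]
orientation: [0.002, 0.999, 0.038, 0.001]
ft_force: [0.4, -0.8, 0.8]
finger_gap: 0.997
grip_force: 0.0
```

```bash
python3 - <<'E'
from h import *
im=r.camera("top");cv2.imwrite("pics/t4.png",im)
for p in parts(im): print(*p)
goto(.5475,-.043,.06,-8.7)
E
```

```text
brass [432. 316.] [ 0.4328 -0.2114] 121.9 [0.015 0.069]
brass [138. 272.] [0.5338 0.4333] 1.5 [0.029 0.069]
brass [354. 264.] [ 0.5475 -0.0431] 179.2 [0.033 0.068]
brass [304. 265.] [0.5458 0.0669] 26.2 [0.072 0.073]
brass [150. 232.] [0.6218 0.411 ] 89.4 [0.031 0.065]
brass [281. 149.] [0.8064 0.1172] 106.8 [0.061 0.066]
orange [431. 315.] [ 0.4338 -0.2106] 115.9 [0.032 0.069]
steel [307. 316.] [0.4335 0.059 ] 23.9 [0.012 0.069]
steel [361. 316.] [ 0.4328 -0.0579] 154.0 [0.03  0.068]
steel [505. 227.] [ 0.6247 -0.3762] 94.7 [0.03 0.07]
steel [411. 223.] [ 0.6361 -0.1701] 134.5 [0.064 0.065]
steel [263. 216.] [0.6553 0.1571] 0.1 [0.076 0.076]
steel [619. 150.] [ 0.7959 -0.6365] 126.6 [0.022 0.1  ]
pos [0.5421 0.1875 0.1591] phi 4.5 tilt [ 0.002 -0.001] d(units) [-0.032  0.575  0.249] world d [ 0.005 -0.23  -0.099] az 0.0732 other -0.927 q7 -1.94
```

View pics/t4.png

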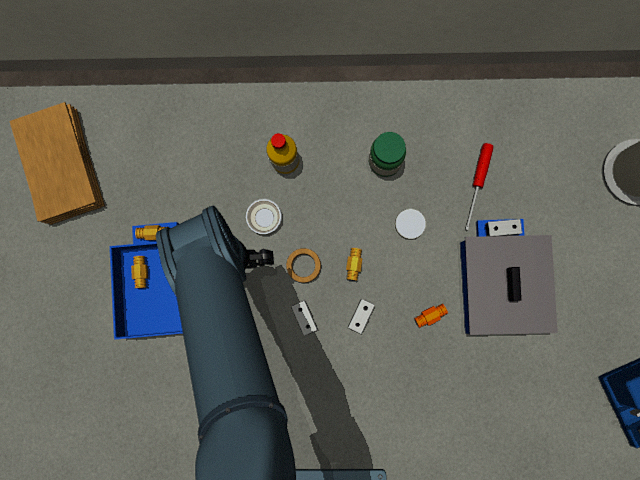

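The first brass part lies in the bin at (138,272), and the arm hides the second. The third brass part is still at (354,264). Moving to it.

Call:
move_arm(moves=[{"dx":-0.004,"dy":0.07,"dz":0,"ax":0,"ay":0,"az":0,"gripper":1},{"dx":-0.004,"dy":0.09,"dz":0,"ax":0,"ay":0,"az":0,"gripper":1},{"dx":-0.004,"dy":0.09,"dz":0,"ax":0,"ay":0,"az":0,"gripper":1},{"dx":-0.004,"dy":0.09,"dz":0,"ax":0,"ay":0,"az":0,"gripper":1},{"dx":-0.004,"dy":0.09,"dz":0,"ax":0,"ay":0,"az":0,"gripper":1},{"dx":-0.004,"dy":0.09,"dz":0,"ax":0,"ay":0,"az":0,"gripper":1},{"dx":-0.008,"dy":0.055,"dz":0,"ax":0,"ay":0,"az":0,"gripper":1},{"dx":0,"dy":0,"dz":0.06,"ax":0,"ay":0,"az":0.029,"gripper":1},{"dx":0,"dy":0,"dz":0.08,"ax":0,"ay":0,"az":0.029,"gripper":1},{"dx":0,"dy":0,"dz":0.08,"ax":0,"ay":0,"az":0,"gripper":1},{"dx":0,"dy":0,"dz":0,"ax":0,"ay":0,"az":0,"gripper":1},{"dx":0,"dy":0,"dz":0,"ax":0,"ay":0,"az":0,"gripper":1}])

```text
clock: 11.98
position: [0.547, -0.0374, 0.0696]
orientation: [-0.0, 0.999, -0.048, -0.001]
ft_force: [0.3, -0.1, 1.4]
finger_gap: 1.0
grip_force: 0.0
```

```bash
python3 - <<'E'
from h import *
goto(.5475,-.043,.005,-6)
E
```

```text
pos [ 0.547  -0.0374  0.0696] phi -5.5 tilt [-0.002  0.001] d(units) [0.003 0.014 0.161] world d [ 0.001 -0.006 -0.065] az 0.0028 other -0.997 q7 -1.66
```

Call:
move_arm(moves=[{"dx":0.003,"dy":0.014,"dz":0.05,"ax":0,"ay":0,"az":0.003,"gripper":1},{"dx":0,"dy":0,"dz":0.06,"ax":0,"ay":0,"az":0,"gripper":1},{"dx":0,"dy":0,"dz":0.05,"ax":0,"ay":0,"az":0,"gripper":1},{"dx":0,"dy":0,"dz":0,"ax":0,"ay":0,"az":0,"gripper":0.6},{"dx":0,"dy":0,"dz":0,"ax":0,"ay":0,"az":0,"gripper":0},{"dx":0,"dy":0,"dz":0,"ax":0,"ay":0,"az":0,"gripper":0},{"dx":0,"dy":0,"dz":0,"ax":0,"ay":0,"az":0,"gripper":0},{"dx":0,"dy":0,"dz":0,"ax":0,"ay":0,"az":0,"gripper":0},{"dx":0,"dy":0,"dz":0,"ax":0,"ay":0,"az":0,"gripper":0},{"dx":0,"dy":0,"dz":0,"ax":0,"ay":0,"az":0,"gripper":0},{"dx":0,"dy":0,"dz":0,"ax":0,"ay":0,"az":0,"gripper":0}])

```text
clock: 12.9
position: [0.5498, -0.0443, 0.008]
orientation: [-0.0, 0.999, -0.054, 0.002]
ft_force: [-0.3, -1.1, 9.2]
finger_gap: 0.361
grip_force: 59.1
```

Call:
move_arm(moves=[{"dx":0,"dy":0,"dz":-0.06,"ax":0,"ay":0,"az":0,"gripper":0},{"dx":0,"dy":0,"dz":-0.08,"ax":0,"ay":0,"az":-0.03,"gripper":0},{"dx":0,"dy":0,"dz":-0.08,"ax":0,"ay":0,"az":-0.03,"gripper":0},{"dx":0,"dy":0,"dz":-0.07,"ax":0,"ay":0,"az":0,"gripper":0},{"dx":-0.01,"dy":-0.065,"dz":0,"ax":0,"ay":0,"az":0,"gripper":0},{"dx":-0.014,"dy":-0.09,"dz":0,"ax":0,"ay":0,"az":0,"gripper":0},{"dx":-0.014,"dy":-0.09,"dz":0,"ax":0,"ay":0,"az":0,"gripper":0},{"dx":-0.014,"dy":-0.09,"dz":0,"ax":0,"ay":0,"az":0,"gripper":0},{"dx":-0.014,"dy":-0.09,"dz":0,"ax":0,"ay":0,"az":0,"gripper":0},{"dx":-0.014,"dy":-0.09,"dz":0,"ax":0,"ay":0,"az":0,"gripper":0},{"dx":-0.014,"dy":-0.09,"dz":0,"ax":0,"ay":0,"az":0,"gripper":0},{"dx":-0.014,"dy":-0.09,"dz":0,"ax":0,"ay":0,"az":0,"gripper":0}])

```text
clock: 13.9
position: [0.4819, 0.2309, 0.1228]
orientation: [-0.0, 0.999, 0.04, 0.001]
ft_force: [0.3, 0.8, -2.7]
finger_gap: 0.352
grip_force: 61.0
```

Call:
move_arm(moves=[{"dx":-0.014,"dy":-0.09,"dz":0,"ax":0,"ay":0,"az":0,"gripper":0},{"dx":-0.014,"dy":-0.09,"dz":0,"ax":0,"ay":0,"az":0,"gripper":0},{"dx":-0.012,"dy":-0.07,"dz":0,"ax":0,"ay":0,"az":0,"gripper":0},{"dx":0,"dy":-0.04,"dz":0,"ax":0,"ay":0,"az":0,"gripper":0},{"dx":0,"dy":0,"dz":0,"ax":0,"ay":0,"az":0,"gripper":0},{"dx":0,"dy":0,"dz":0,"ax":0,"ay":0,"az":0,"gripper":0}])

```text
clock: 14.4
position: [0.4572, 0.3438, 0.1222]
orientation: [0.0, 0.999, 0.041, 0.0]
ft_force: [0.7, -0.6, -2.3]
finger_gap: 0.357
grip_force: 61.0
```

```bash
python3 - <<'E'
from h import *
goto(.4555,.3446,.018,4.8)
cv2.imwrite("pics/w3.png",r.camera("wrist"))
E
```

```text
pos [0.4572 0.3438 0.1222] phi 4.7 tilt [ 0. -0.] d(units) [-0.004 -0.002  0.26 ] world d [-0.002  0.001 -0.104] az -0.0005 other 1.0 q7 -2.26
```

View pics/w3.png

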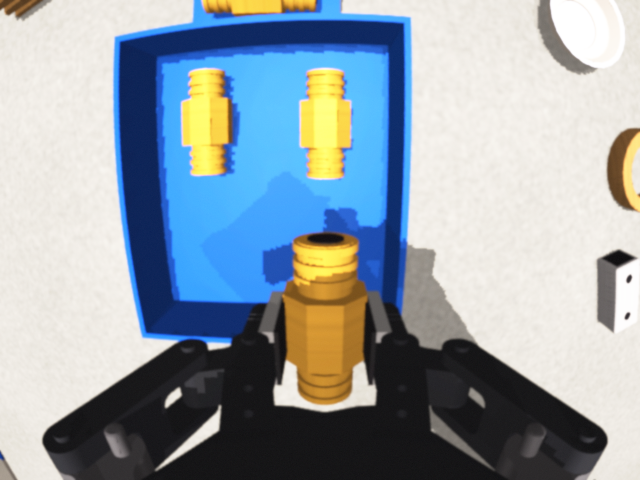

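Both earlier parts lie flat and apart in the bin, at (206,122) and (325,123). Releasing the third, then going towards the lid grip.

Call:
move_arm(moves=[{"dx":-0.004,"dy":0,"dz":0.06,"ax":0,"ay":0,"az":0,"gripper":0},{"dx":0,"dy":0,"dz":0.07,"ax":0,"ay":0,"az":0,"gripper":0},{"dx":0,"dy":0,"dz":0.07,"ax":0,"ay":0,"az":0,"gripper":0},{"dx":0,"dy":0,"dz":0.04,"ax":0,"ay":0,"az":0,"gripper":0},{"dx":0,"dy":0,"dz":0.02,"ax":0,"ay":0,"az":0,"gripper":0},{"dx":0,"dy":0,"dz":0,"ax":0,"ay":0,"az":0,"gripper":0},{"dx":0,"dy":0,"dz":0,"ax":0,"ay":0,"az":0,"gripper":0.55},{"dx":0,"dy":0,"dz":0,"ax":0,"ay":0,"az":0,"gripper":0.55},{"dx":0,"dy":0,"dz":0,"ax":0,"ay":0,"az":0,"gripper":0.55}])

```text
clock: 15.2
position: [0.4567, 0.3441, 0.0193]
orientation: [-0.001, 0.999, 0.04, 0.001]
ft_force: [0.5, 0.3, 0.3]
finger_gap: 0.551
grip_force: 0.0
```

Call:
move_arm(moves=[{"dx":0,"dy":0,"dz":-0.04,"ax":0,"ay":0,"az":0,"gripper":0.55},{"dx":0,"dy":0,"dz":-0.07,"ax":0,"ay":0,"az":0,"gripper":0.55},{"dx":0,"dy":0,"dz":-0.08,"ax":0,"ay":0,"az":0,"gripper":0.55},{"dx":0,"dy":0,"dz":-0.09,"ax":0,"ay":0,"az":0,"gripper":1},{"dx":0,"dy":0,"dz":-0.09,"ax":0,"ay":0,"az":0,"gripper":1},{"dx":0,"dy":0,"dz":-0.02,"ax":0,"ay":0,"az":0.026,"gripper":1},{"dx":0.005,"dy":0.06,"dz":0,"ax":0,"ay":0,"az":0,"gripper":1},{"dx":0.005,"dy":0.09,"dz":0,"ax":0,"ay":0,"az":0,"gripper":1},{"dx":0.005,"dy":0.09,"dz":0,"ax":0,"ay":0,"az":0,"gripper":1},{"dx":0.005,"dy":0.09,"dz":0,"ax":0,"ay":0,"az":0,"gripper":1},{"dx":0.005,"dy":0.09,"dz":0,"ax":0,"ay":0,"az":0,"gripper":1},{"dx":0.005,"dy":0.09,"dz":0,"ax":0,"ay":0,"az":0,"gripper":1}])

```text
clock: 16.2
position: [0.4677, 0.138, 0.175]
orientation: [-0.0, 1.0, -0.0, 0.001]
ft_force: [0.6, -0.5, 0.1]
finger_gap: 0.999
grip_force: 0.0
```

Call:
move_arm(moves=[{"dx":0.005,"dy":0.09,"dz":0,"ax":0,"ay":0,"az":0,"gripper":1},{"dx":0.005,"dy":0.09,"dz":0,"ax":0,"ay":0,"az":0,"gripper":1},{"dx":0.005,"dy":0.09,"dz":0,"ax":0,"ay":0,"az":0,"gripper":1},{"dx":0.005,"dy":0.09,"dz":0,"ax":0,"ay":0,"az":0,"gripper":1},{"dx":0.005,"dy":0.09,"dz":0,"ax":0,"ay":0,"az":0,"gripper":1},{"dx":0.005,"dy":0.09,"dz":0,"ax":0,"ay":0,"az":0,"gripper":1},{"dx":0.005,"dy":0.09,"dz":0,"ax":0,"ay":0,"az":0,"gripper":1},{"dx":0.005,"dy":0.09,"dz":0,"ax":0,"ay":0,"az":0,"gripper":1},{"dx":0.005,"dy":0.09,"dz":0,"ax":0,"ay":0,"az":0,"gripper":1},{"dx":0.005,"dy":0.06,"dz":0,"ax":0,"ay":0,"az":0,"gripper":1},{"dx":0,"dy":0,"dz":0,"ax":0,"ay":0,"az":0,"gripper":1},{"dx":0,"dy":0,"dz":0,"ax":0,"ay":0,"az":0,"gripper":1}])

```text
clock: 17.2
position: [0.4873, -0.2101, 0.1747]
orientation: [0.0, 1.0, -0.002, 0.001]
ft_force: [-0.1, 1.0, -0.1]
finger_gap: 0.999
grip_force: 0.0
```

```bash
python3 - <<'E'
from h import *
goto(.497,-.3665,.072,0)
im=r.camera("top");cv2.imwrite("pics/t5.png",im)
for p in parts(im): print(*p)
E
```

```text
pos [ 0.4873 -0.2101  0.1747] phi -0.2 tilt [ 0.002 -0.001] d(units) [0.025 0.391 0.257] world d [ 0.01  -0.156 -0.103] az -0.0012 other 0.999 q7 -1.2
brass [177. 308.] [0.454  0.3458] 1.1 [0.031 0.068]
brass [138. 272.] [0.5338 0.4333] 1.5 [0.029 0.069]
brass [174. 270.] [0.5361 0.3536] 6.9 [0.03  0.069]
brass [302. 264.] [0.5463 0.0693] 89.5 [0.073 0.073]
brass [151. 232.] [0.6217 0.4077] 89.4 [0.031 0.072]
brass [281. 149.] [0.8065 0.1169] 106.8 [0.061 0.066]
orange [427. 316.] [ 0.4327 -0.2005] 119.0 [0.025 0.051]
steel [304. 318.] [0.4298 0.0672] 23.9 [0.03  0.069]
steel [361. 316.] [ 0.4328 -0.0578] 154.0 [0.03  0.068]
steel [505. 227.] [ 0.6246 -0.3761] 94.7 [0.03 0.07]
steel [411. 223.] [ 0.6361 -0.1701] 134.5 [0.064 0.065]
steel [263. 216.] [0.6553 0.1571] 0.1 [0.076 0.076]
steel [621. 147.] [ 0.801  -0.6403] 121.4 [0.019 0.087]
```

View pics/t5.png

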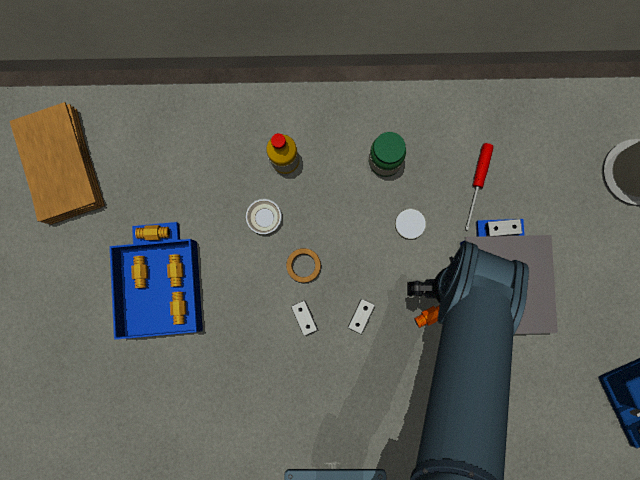

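Three brass parts are in the bin, at (138,272), (176,270) and (178,308). The steel parts are unmoved. Going over the lid grip.

Call:
move_arm(moves=[{"dx":0.005,"dy":0.07,"dz":0,"ax":0,"ay":0,"az":0,"gripper":1},{"dx":0.005,"dy":0.09,"dz":0,"ax":0,"ay":0,"az":0,"gripper":1},{"dx":0.005,"dy":0.09,"dz":0,"ax":0,"ay":0,"az":0,"gripper":1},{"dx":0.005,"dy":0.08,"dz":0,"ax":0,"ay":0,"az":0,"gripper":1},{"dx":0.005,"dy":0.061,"dz":0,"ax":0,"ay":0,"az":0,"gripper":1},{"dx":0,"dy":0,"dz":0.03,"ax":0,"ay":0,"az":0,"gripper":1},{"dx":0,"dy":0,"dz":0.04,"ax":0,"ay":0,"az":0,"gripper":1},{"dx":0,"dy":0,"dz":0,"ax":0,"ay":0,"az":0,"gripper":1},{"dx":0,"dy":0,"dz":0,"ax":0,"ay":0,"az":0,"gripper":1}])

```text
clock: 18.0
position: [0.4974, -0.3625, 0.1453]
orientation: [-0.001, 1.0, 0.001, -0.001]
ft_force: [0.5, -0.1, -0.2]
finger_gap: 0.998
grip_force: 0.0
```

```bash
python3 - <<'E'
from h import *
goto(.497,-.3675,.07,-.3)
cv2.imwrite("pics/w4.png",r.camera("wrist"))
E
```

```text
pos [ 0.4974 -0.3625  0.1453] phi 0.1 tilt [-0.001  0.002] d(units) [-0.001  0.013  0.188] world d [-0.    -0.005 -0.075] az 0.0023 other -0.998 q7 -0.93
```

View pics/w4.png

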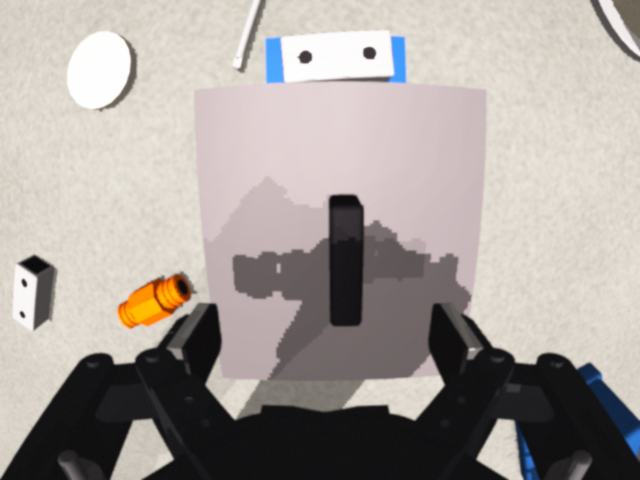

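The wrist view shows the grip block at (345,260), so it is about 9 mm towards tool +y. That puts it at y ≈ -0.3715, which agrees with the lid corners.

Call:
move_arm(moves=[{"dx":0,"dy":0.022,"dz":0.02,"ax":0,"ay":0,"az":0.002,"gripper":1},{"dx":0,"dy":0,"dz":0.06,"ax":0,"ay":0,"az":0,"gripper":1},{"dx":0,"dy":0,"dz":0.06,"ax":0,"ay":0,"az":0,"gripper":1},{"dx":0,"dy":0,"dz":0.048,"ax":0,"ay":0,"az":0,"gripper":1},{"dx":0,"dy":0,"dz":0,"ax":0,"ay":0,"az":0,"gripper":0.5},{"dx":0,"dy":0,"dz":0,"ax":0,"ay":0,"az":0,"gripper":0},{"dx":0,"dy":0,"dz":0,"ax":0,"ay":0,"az":0,"gripper":0},{"dx":0,"dy":0,"dz":0,"ax":0,"ay":0,"az":0,"gripper":0},{"dx":0,"dy":0,"dz":0,"ax":0,"ay":0,"az":0,"gripper":0},{"dx":0,"dy":0,"dz":0,"ax":0,"ay":0,"az":0,"gripper":0},{"dx":0,"dy":0,"dz":0,"ax":0,"ay":0,"az":0,"gripper":0},{"dx":0,"dy":0,"dz":0,"ax":0,"ay":0,"az":0,"gripper":0}], newtons=80)

```text
clock: 19.05
position: [0.498, -0.3742, 0.0721]
orientation: [0.001, 1.0, -0.003, 0.001]
ft_force: [-0.6, 1.3, 6.1]
finger_gap: 0.206
grip_force: 79.4
```

Call:
move_arm(moves=[{"dx":0,"dy":0,"dz":0,"ax":0,"ay":0,"az":0,"gripper":0},{"dx":0,"dy":0,"dz":0,"ax":0,"ay":0,"az":0,"gripper":0}])

```text
clock: 19.22
position: [0.4981, -0.3743, 0.0721]
orientation: [0.001, 1.0, -0.003, 0.001]
ft_force: [0.5, -0.1, 7.0]
finger_gap: 0.2
grip_force: 79.4
```

Call:
move_arm(moves=[{"dx":0,"dy":0,"dz":-0.03,"ax":0,"ay":0,"az":0,"gripper":0},{"dx":0,"dy":0,"dz":-0.05,"ax":0,"ay":0,"az":0,"gripper":0},{"dx":0,"dy":0,"dz":-0.05,"ax":0,"ay":0,"az":0,"gripper":0},{"dx":0,"dy":0,"dz":-0.05,"ax":0,"ay":0,"az":0,"gripper":0},{"dx":0,"dy":0,"dz":-0.03,"ax":0,"ay":0,"az":0,"gripper":0},{"dx":0,"dy":0,"dz":0,"ax":0,"ay":0,"az":0,"gripper":0},{"dx":0,"dy":0,"dz":0,"ax":0,"ay":0,"az":0,"gripper":0}])

```text
clock: 19.8
position: [0.4971, -0.3737, 0.1549]
orientation: [0.0, 1.0, -0.003, 0.0]
ft_force: [-0.3, 0.7, -3.6]
finger_gap: 0.202
grip_force: 78.3
```

```bash
python3 - <<'E'
from h import *
goto(.494,.388,.155,0)
cv2.imwrite("pics/w5.png",r.camera("wrist"))
cv2.imwrite("pics/t6.png",r.camera("top"))
E
```

```text
pos [ 0.4971 -0.3737  0.1549] phi -0.4 tilt [ 0.001 -0.   ] d(units) [-2.100e-02 -1.904e+00 -1.000e-03] world d [-0.003  0.762  0.   ] az -0.0022 other 0.998 q7 -0.92
```

View pics/w5.png

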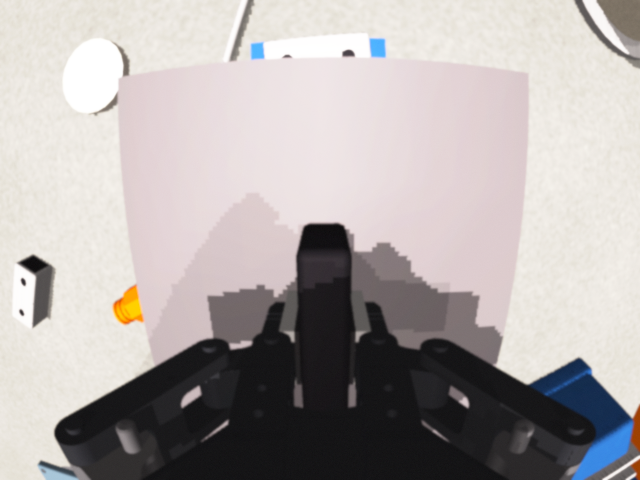

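The lid is held level by its grip block and is clear of the bin. Carrying it to the brass bin.

Call:
move_arm(moves=[{"dx":0,"dy":-0.03,"dz":0,"ax":0,"ay":0,"az":0,"gripper":0},{"dx":-0.001,"dy":-0.05,"dz":0,"ax":0,"ay":0,"az":0,"gripper":0},{"dx":-0.001,"dy":-0.07,"dz":0,"ax":0,"ay":0,"az":0,"gripper":0},{"dx":-0.001,"dy":-0.08,"dz":0,"ax":0,"ay":0,"az":0,"gripper":0},{"dx":-0.001,"dy":-0.08,"dz":0,"ax":0,"ay":0,"az":0,"gripper":0},{"dx":-0.001,"dy":-0.08,"dz":0,"ax":0,"ay":0,"az":0,"gripper":0},{"dx":-0.001,"dy":-0.08,"dz":0,"ax":0,"ay":0,"az":0,"gripper":0},{"dx":-0.001,"dy":-0.08,"dz":0,"ax":0,"ay":0,"az":0,"gripper":0},{"dx":-0.001,"dy":-0.08,"dz":0,"ax":0,"ay":0,"az":0,"gripper":0},{"dx":-0.001,"dy":-0.08,"dz":0,"ax":0,"ay":0,"az":0,"gripper":0},{"dx":-0.001,"dy":-0.08,"dz":0,"ax":0,"ay":0,"az":0,"gripper":0},{"dx":-0.001,"dy":-0.08,"dz":0,"ax":0,"ay":0,"az":0,"gripper":0}])

```text
clock: 20.9
position: [0.4937, -0.0233, 0.1538]
orientation: [-0.0, 1.0, -0.003, -0.001]
ft_force: [-0.4, 0.1, -3.8]
finger_gap: 0.199
grip_force: 78.3
```

Call:
move_arm(moves=[{"dx":-0.001,"dy":-0.08,"dz":0,"ax":0,"ay":0,"az":0,"gripper":0},{"dx":-0.001,"dy":-0.08,"dz":0,"ax":0,"ay":0,"az":0,"gripper":0},{"dx":-0.001,"dy":-0.08,"dz":0,"ax":0,"ay":0,"az":0,"gripper":0},{"dx":-0.001,"dy":-0.08,"dz":0,"ax":0,"ay":0,"az":0,"gripper":0},{"dx":-0.001,"dy":-0.08,"dz":0,"ax":0,"ay":0,"az":0,"gripper":0},{"dx":-0.001,"dy":-0.08,"dz":0,"ax":0,"ay":0,"az":0,"gripper":0},{"dx":-0.001,"dy":-0.08,"dz":0,"ax":0,"ay":0,"az":0,"gripper":0},{"dx":-0.001,"dy":-0.08,"dz":0,"ax":0,"ay":0,"az":0,"gripper":0},{"dx":-0.001,"dy":-0.08,"dz":0,"ax":0,"ay":0,"az":0,"gripper":0},{"dx":-0.001,"dy":-0.08,"dz":0,"ax":0,"ay":0,"az":0,"gripper":0},{"dx":-0.001,"dy":-0.06,"dz":0,"ax":0,"ay":0,"az":0,"gripper":0},{"dx":-0.001,"dy":-0.04,"dz":0,"ax":0,"ay":0,"az":0,"gripper":0}])

```text
clock: 21.9
position: [0.4904, 0.3381, 0.1536]
orientation: [-0.0, 1.0, -0.001, -0.001]
ft_force: [0.6, 0.2, -3.4]
finger_gap: 0.197
grip_force: 78.3
```

Call:
move_arm(moves=[{"dx":0,"dy":-0.03,"dz":0,"ax":0,"ay":0,"az":-0.015,"gripper":0},{"dx":0,"dy":0,"dz":0,"ax":0,"ay":0,"az":-0.014,"gripper":0},{"dx":0,"dy":0,"dz":0,"ax":0,"ay":0,"az":0,"gripper":0},{"dx":0,"dy":0,"dz":0,"ax":0,"ay":0,"az":0,"gripper":0},{"dx":0,"dy":0,"dz":0,"ax":0,"ay":0,"az":0,"gripper":0}])

```text
clock: 22.32
position: [0.4931, 0.3447, 0.1543]
orientation: [0.001, 0.999, 0.041, -0.0]
ft_force: [0.8, -0.9, -2.8]
finger_gap: 0.196
grip_force: 78.4
```

```bash
python3 - <<'E'
from h import *
goto(.494,.388,.155,4.8)
im=cv2.imread("pics/t5.png");m=cv2.morphologyEx(masks(im)["blue"]|masks(im)["brass"],cv2.MORPH_CLOSE,np.ones((5,5)))
# outer rim lines at z=.06
L=[];N=[]
for y in range(255,325,3):
    xs=np.nonzero(m[y,95:220])[0]+95; L.append(ray("top",(xs.min(),y),.06));N.append(ray("top",(xs.max()+1,y),.06))
B=[]
for x in range(122,190,3):
    ys=np.nonzero(m[280:360,x])[0]+280; B.append(ray("top",(x,ys.max()+1),.06)) 
for n,P in(("left",L),("right",N),("near",B)):
    P=np.array(P)[:,:2];v=cv2.fitLine(P.astype(np.float32),cv2.DIST_HUBER,0,1e-4,1e-4).ravel()
    print(n,P.mean(0).round(4),"ang",np.degrees(np.arctan2(v[1],v[0])).round(2))
im=r.camera("top");cv2.imwrite("pics/t7.png",im);cv2.imwrite("pics/w6.png",r.camera("wrist"))
cv2.imwrite("pics/t7c.png",np.hstack([cv2.resize(im[200:360,80:280],(480,384)),cv2.resize(cv2.imread("pics/w6.png"),(320,384))]))
E
```

```text
pos [0.4931 0.3447 0.1543] phi 4.7 tilt [-0.    -0.001] d(units) [ 0.011 -0.108 -0.002] world d [0.001 0.043 0.001] az -0.0006 other 0.999 q7 -2.18
left [0.4935 0.4765] ang 4.98
right [0.4921 0.2977] ang 4.75
near [0.3944 0.3807] ang -85.39
```

View pics/t7c.png

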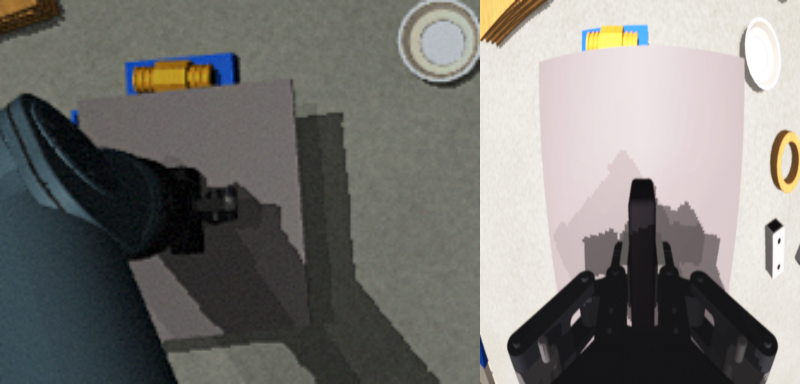

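The lid is level and hangs beside the bin. In the full top image its right corners are at about (201.7,233.3) and (208.3,333.3), and its far-left corner is at about (111,242.5). Next I'll find the lid centre relative to the tool in the same camera.

```bash
python3 - <<'E'
from h import *
im=cv2.imread("pics/t7.png")
g=cv2.GaussianBlur(cv2.cvtColor(im,cv2.COLOR_BGR2GRAY),(3,3),0).astype(int)
z=.146;h=cv2.cvtColor(im,cv2.COLOR_BGR2HSV)
a,b,c=[ray("top",p,z)[:2] for p in((201.7,233.3),(208.3,333.3),(111,242.5))]
print(a,b,c,"right len",np.linalg.norm(a-b),"ang",np.degrees(np.arctan2(*(a-b)[::-1])),"far len",np.linalg.norm(a-c))
u=np.array([np.cos(np.radians(4.8)),np.sin(np.radians(4.8))]);n=np.array([-u[1],u[0]])
mid=(a+b)/2; print("centre from right edge",mid+n*.091,"TCP",pose()[0])
f=(a+c)/2;print("centre from far edge",f-u*.103)
print("corner a",a-u*.103+n*.091,"b",b+u*.103+n*.091)
# check right edge by row gradient
for y in range(245,330,12):
    row=im[y,190:225].astype(int); d=(row[:,2]-row[:,1]); print(y,(190+np.nonzero(d>1)[0].max()) if (d>1).any() else None)
E
```

```text
[0.60237994 0.26452669] [0.4032161 0.2482487] [0.58549021 0.44823517] right len 0.19982794484910438 ang 4.672492034394714 far len 0.1844832471865958
centre from right edge [0.49518334 0.34706854] TCP [0.49314072 0.34523683 0.15454503]
centre from far edge [0.49129631 0.34776211]
corner a [0.49212649 0.34658872] b [0.49824018 0.34754837]
245 216
257 204
269 223
281 211
293 216
305 224
317 209
329 219
```

Call:
move_arm(moves=[{"dx":0.005,"dy":-0.04,"dz":0,"ax":0,"ay":0,"az":0,"gripper":0},{"dx":0.006,"dy":-0.062,"dz":0,"ax":0,"ay":0,"az":0,"gripper":0},{"dx":0,"dy":0,"dz":0.03,"ax":0,"ay":0,"az":0,"gripper":0},{"dx":0,"dy":0,"dz":0.04,"ax":0,"ay":0,"az":0,"gripper":0},{"dx":0,"dy":0,"dz":0.04,"ax":0,"ay":0,"az":0,"gripper":0},{"dx":0,"dy":0,"dz":0.03,"ax":0,"ay":0,"az":0,"gripper":0},{"dx":0,"dy":0,"dz":0,"ax":0,"ay":0,"az":0,"gripper":0},{"dx":0,"dy":0,"dz":0,"ax":0,"ay":0,"az":0,"gripper":0},{"dx":0,"dy":0,"dz":0,"ax":0,"ay":0,"az":0,"gripper":0}])

```text
clock: 23.17
position: [0.4944, 0.3876, 0.0994]
orientation: [-0.0, 0.999, 0.042, 0.0]
ft_force: [0.4, 0.0, -3.2]
finger_gap: 0.199
grip_force: 78.5
```

```bash
python3 - <<'E'
from h import *
goto(.493,.386,.0735,4.8)
im=r.camera("top");w=r.camera("wrist");sc=r.camera("scene")
cv2.imwrite("pics/t8.png",im)
cv2.imwrite("pics/c8.png",np.hstack([cv2.resize(im[200:360,80:280],(400,320),interpolation=2),cv2.resize(sc[110:230,350:500],(400,320),interpolation=2)]))
E
```

```text
pos [0.4944 0.3876 0.0994] phi 4.8 tilt [0.001 0.001] d(units) [-0.004  0.004  0.065] world d [-0.001 -0.002 -0.026] az 0.0 other -1.0 q7 -2.23
```

View pics/c8.png

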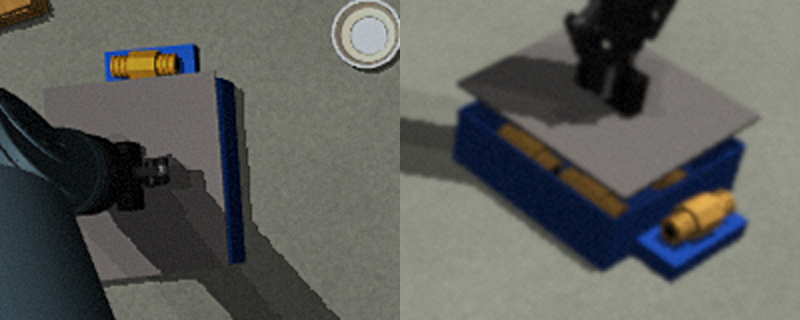

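The lid sits squarely over the bin about 26 mm up, with the brass parts below it. Lowering slowly.

Call:
move_arm(moves=[{"dx":-0.002,"dy":0.002,"dz":0.02,"ax":0,"ay":0,"az":0,"gripper":0},{"dx":0,"dy":0,"dz":0.02,"ax":0,"ay":0,"az":0,"gripper":0},{"dx":0,"dy":0,"dz":0.01,"ax":0,"ay":0,"az":0,"gripper":0},{"dx":0,"dy":0,"dz":0,"ax":0,"ay":0,"az":0,"gripper":0},{"dx":0,"dy":0,"dz":0,"ax":0,"ay":0,"az":0,"gripper":0}])

```text
clock: 23.73
position: [0.4927, 0.3862, 0.0779]
orientation: [0.0, 0.999, 0.042, -0.0]
ft_force: [-0.0, 0.7, -4.1]
finger_gap: 0.2
grip_force: 78.7
```

Call:
move_arm(moves=[{"dx":0,"dy":0,"dz":0.008,"ax":0,"ay":0,"az":0,"gripper":0},{"dx":0,"dy":0,"dz":0.006,"ax":0,"ay":0,"az":0,"gripper":0},{"dx":0,"dy":0,"dz":0,"ax":0,"ay":0,"az":0,"gripper":0},{"dx":0,"dy":0,"dz":0,"ax":0,"ay":0,"az":0,"gripper":0}])

```text
clock: 24.07
position: [0.493, 0.3865, 0.0729]
orientation: [0.0, 0.999, 0.042, -0.0]
ft_force: [0.9, 0.3, -3.3]
finger_gap: 0.204
grip_force: 78.7
```

The lid is down to 0.8 mm above its closed height with no rim contact. Releasing and lifting away.

Call:
move_arm(moves=[{"dx":0,"dy":0,"dz":0.002,"ax":0,"ay":0,"az":0,"gripper":0},{"dx":0,"dy":0,"dz":0,"ax":0,"ay":0,"az":0,"gripper":0.6},{"dx":0,"dy":0,"dz":0,"ax":0,"ay":0,"az":0,"gripper":0.8},{"dx":0,"dy":0,"dz":0,"ax":0,"ay":0,"az":0,"gripper":0.8},{"dx":0,"dy":0,"dz":0,"ax":0,"ay":0,"az":0,"gripper":0.8},{"dx":0,"dy":0,"dz":-0.04,"ax":0,"ay":0,"az":0,"gripper":0.8},{"dx":0,"dy":0,"dz":-0.06,"ax":0,"ay":0,"az":0,"gripper":0.8},{"dx":0,"dy":0,"dz":-0.08,"ax":0,"ay":0,"az":0,"gripper":1},{"dx":0,"dy":0,"dz":-0.08,"ax":0,"ay":0,"az":0,"gripper":1},{"dx":0,"dy":0.07,"dz":0,"ax":0,"ay":0,"az":0,"gripper":1},{"dx":0,"dy":0.09,"dz":0,"ax":0,"ay":0,"az":0,"gripper":1},{"dx":0,"dy":0.09,"dz":0,"ax":0,"ay":0,"az":0,"gripper":1}])

```text
clock: 25.07
position: [0.5017, 0.2869, 0.1772]
orientation: [-0.001, 0.999, 0.043, 0.001]
ft_force: [0.9, -0.4, -0.0]
finger_gap: 0.998
grip_force: 0.0
```

Call:
move_arm(moves=[{"dx":0,"dy":0.09,"dz":0,"ax":0,"ay":0,"az":0,"gripper":1},{"dx":0,"dy":0.09,"dz":0,"ax":0,"ay":0,"az":0,"gripper":1},{"dx":-0.02,"dy":0.09,"dz":0,"ax":0,"ay":0,"az":0,"gripper":1},{"dx":-0.03,"dy":0.09,"dz":0,"ax":0,"ay":0,"az":0,"gripper":1},{"dx":-0.02,"dy":0.06,"dz":0,"ax":0,"ay":0,"az":0,"gripper":1},{"dx":0,"dy":0,"dz":0,"ax":0,"ay":0,"az":0,"gripper":1},{"dx":0,"dy":0,"dz":0,"ax":0,"ay":0,"az":0,"gripper":1}])

```text
clock: 25.65
position: [0.4879, 0.1156, 0.1767]
orientation: [0.0, 0.999, 0.041, 0.0]
ft_force: [1.2, 0.9, -0.1]
finger_gap: 1.001
grip_force: 0.0
```

```bash
python3 - <<'E'
from h import *
im=r.camera("top");cv2.imwrite("pics/t9.png",im)
for p in parts(im,z=.032,names=("steel","brass")): print(*p)
goto(.431,.067,.06,23.5)
for p in((303.5,318),(361,316)):print(ray("top",p,.032))
print("lid grip:")
for c in cv2.findContours(masks(im)["black"][230:340,100:210],0,2)[0]:
    if cv2.contourArea(c)>60: c=c+[100,230];print(cv2.boundingRect(c),[ray("top",p,.104).round(3)[:2] for p in cv2.boxPoints(cv2.minAreaRect(c))])
sc=r.camera("scene")
cv2.imwrite("pics/c9.png",np.hstack([cv2.resize(im[200:360,80:400],(480,320)),cv2.resize(sc[110:230,350:500],(320,320),interpolation=2)]))
E
```

```text
steel [361. 316.] [ 0.433  -0.0575] 153.9 [0.03  0.068]
steel [505. 227.] [ 0.623  -0.3728] 94.7 [0.03  0.069]
steel [411. 223.] [ 0.6345 -0.1686] 134.5 [0.063 0.064]
steel [263. 216.] [0.6535 0.1556] 0.1 [0.076 0.076]
steel [619. 149.] [ 0.794  -0.6308] 126.6 [0.02  0.098]
brass [432. 316.] [ 0.4331 -0.2095] 121.9 [0.015 0.068]
brass [303. 264.] [0.5472 0.0682] 85.6 [0.069 0.073]
brass [151. 232.] [0.6202 0.4039] 89.4 [0.031 0.071]
brass [281. 149.] [0.8036 0.1161] 106.8 [0.06  0.066]
pos [0.4881 0.1174 0.1766] phi 4.8 tilt [0.001 0.001] d(units) [-0.153  0.114  0.291] world d [-0.057 -0.05  -0.117] az -0.1039 other 0.896 q7 -1.8
[0.42950559 0.06670467 0.032     ]
[ 0.43300453 -0.05757389  0.032     ]
lid grip:
(142, 272, 15, 34) [array([0.527, 0.399]), array([0.529, 0.372]), array([0.46 , 0.365]), array([0.458, 0.393])]
(192, 240, 11, 92) [array([0.594, 0.296]), array([0.594, 0.286]), array([0.406, 0.269]), array([0.406, 0.279])]
```

View pics/c9.png

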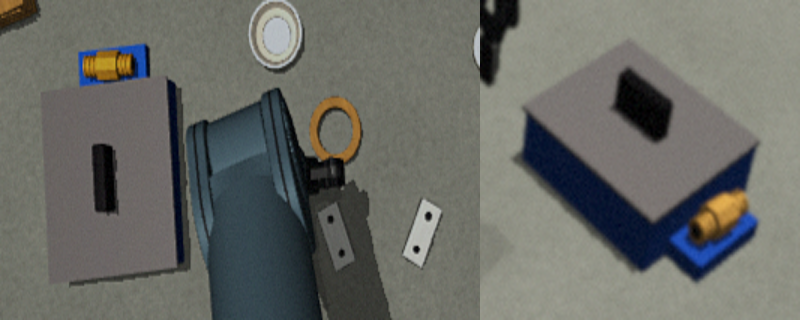

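The lid is flush on the brass bin in both views. Now the steel part at (304,318).

Call:
move_arm(moves=[{"dx":-0.078,"dy":0.057,"dz":0,"ax":0,"ay":0,"az":0,"gripper":1},{"dx":-0.078,"dy":0.057,"dz":0,"ax":0,"ay":0,"az":0,"gripper":1},{"dx":0,"dy":0,"dz":0.05,"ax":0,"ay":0,"az":-0.03,"gripper":1},{"dx":0,"dy":0,"dz":0.07,"ax":0,"ay":0,"az":-0.03,"gripper":1},{"dx":0,"dy":0,"dz":0.07,"ax":0,"ay":0,"az":-0.03,"gripper":1},{"dx":0,"dy":0,"dz":0.07,"ax":0,"ay":0,"az":-0.014,"gripper":1},{"dx":0,"dy":0,"dz":0,"ax":0,"ay":0,"az":0,"gripper":1},{"dx":0,"dy":0,"dz":0,"ax":0,"ay":0,"az":0,"gripper":1}])

```text
clock: 26.42
position: [0.4288, 0.0674, 0.0716]
orientation: [-0.0, 0.979, 0.204, -0.001]
ft_force: [-0.1, -0.1, 0.4]
finger_gap: 1.002
grip_force: 0.0
```

```bash
python3 - <<'E'
from h import *
goto(.4297,.0668,.005,23.5)
im=r.camera("wrist");cv2.imwrite("pics/w9.png",im)
E
```

```text
pos [0.4288 0.0674 0.0716] phi 23.6 tilt [-0.003 -0.   ] d(units) [0.002 0.002 0.167] world d [ 0.001 -0.001 -0.067] az 0.0004 other -1.0 q7 -1.45
```

View pics/w9.png

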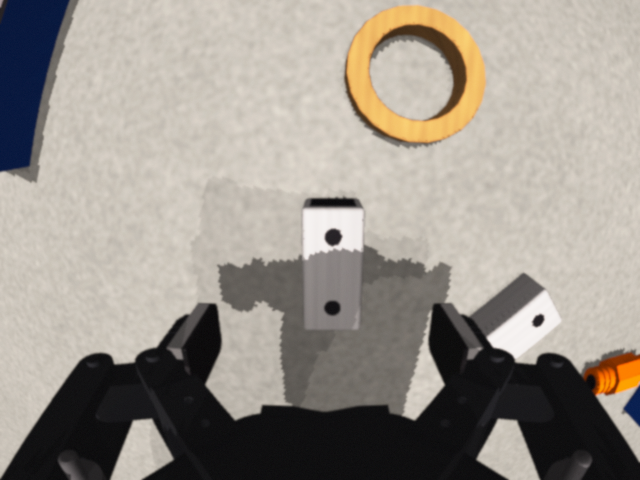

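The fingers straddle the steel part squarely, at (332,265). Grasping it and carrying it to the steel bin.

Call:
move_arm(moves=[{"dx":0.002,"dy":0.002,"dz":0.05,"ax":0,"ay":0,"az":0,"gripper":1},{"dx":0,"dy":0,"dz":0.07,"ax":0,"ay":0,"az":0,"gripper":1},{"dx":0,"dy":0,"dz":0.047,"ax":0,"ay":0,"az":0,"gripper":1},{"dx":0,"dy":0,"dz":0,"ax":0,"ay":0,"az":0,"gripper":0.6},{"dx":0,"dy":0,"dz":0,"ax":0,"ay":0,"az":0,"gripper":0},{"dx":0,"dy":0,"dz":0,"ax":0,"ay":0,"az":0,"gripper":0},{"dx":0,"dy":0,"dz":0,"ax":0,"ay":0,"az":0,"gripper":0},{"dx":0,"dy":0,"dz":0,"ax":0,"ay":0,"az":0,"gripper":0},{"dx":0,"dy":0,"dz":0,"ax":0,"ay":0,"az":0,"gripper":0},{"dx":0,"dy":0,"dz":0,"ax":0,"ay":0,"az":0,"gripper":0},{"dx":0,"dy":0,"dz":0,"ax":0,"ay":0,"az":0,"gripper":0}])

```text
clock: 27.38
position: [0.4319, 0.0662, 0.0072]
orientation: [0.0, 0.979, 0.204, 0.002]
ft_force: [-0.7, -0.9, 13.4]
finger_gap: 0.358
grip_force: 79.3
```

Call:
move_arm(moves=[{"dx":0,"dy":0,"dz":-0.06,"ax":0,"ay":0,"az":0,"gripper":0},{"dx":0,"dy":0,"dz":-0.08,"ax":0,"ay":0,"az":0.033,"gripper":0},{"dx":0,"dy":0,"dz":-0.08,"ax":0,"ay":0,"az":0.033,"gripper":0},{"dx":0,"dy":0,"dz":-0.08,"ax":0,"ay":0,"az":0.033,"gripper":0},{"dx":0,"dy":0,"dz":0,"ax":0,"ay":0,"az":0.032,"gripper":0},{"dx":0.012,"dy":0.06,"dz":0,"ax":0,"ay":0,"az":0,"gripper":0},{"dx":0.015,"dy":0.085,"dz":0,"ax":0,"ay":0,"az":0,"gripper":0},{"dx":0.015,"dy":0.085,"dz":0,"ax":0,"ay":0,"az":0,"gripper":0},{"dx":0.015,"dy":0.085,"dz":0,"ax":0,"ay":0,"az":0,"gripper":0},{"dx":0.015,"dy":0.085,"dz":0,"ax":0,"ay":0,"az":0,"gripper":0},{"dx":0.015,"dy":0.085,"dz":0,"ax":0,"ay":0,"az":0,"gripper":0},{"dx":0.015,"dy":0.085,"dz":0,"ax":0,"ay":0,"az":0,"gripper":0}])

```text
clock: 28.38
position: [0.4711, -0.1636, 0.1263]
orientation: [-0.0, 1.0, -0.0, 0.0]
ft_force: [0.8, 0.1, -2.0]
finger_gap: 0.364
grip_force: 80.4
```

Call:
move_arm(moves=[{"dx":0.015,"dy":0.085,"dz":0,"ax":0,"ay":0,"az":0,"gripper":0},{"dx":0.015,"dy":0.085,"dz":0,"ax":0,"ay":0,"az":0,"gripper":0},{"dx":0.015,"dy":0.085,"dz":0,"ax":0,"ay":0,"az":0,"gripper":0},{"dx":0.015,"dy":0.085,"dz":0,"ax":0,"ay":0,"az":0,"gripper":0},{"dx":0.006,"dy":0.07,"dz":0,"ax":0,"ay":0,"az":0,"gripper":0},{"dx":0,"dy":0.015,"dz":0,"ax":0,"ay":0,"az":0,"gripper":0},{"dx":0,"dy":0,"dz":0,"ax":0,"ay":0,"az":0,"gripper":0},{"dx":0,"dy":0,"dz":0,"ax":0,"ay":0,"az":0,"gripper":0}])

```text
clock: 29.05
position: [0.4971, -0.3312, 0.1256]
orientation: [-0.001, 1.0, -0.0, -0.0]
ft_force: [-0.1, 0.3, -2.1]
finger_gap: 0.361
grip_force: 80.3
```

```bash
python3 - <<'E'
from h import *
goto(.497,-.331,.018,0);print(r.sense()["finger_gap"])
im=cv2.imread("pics/t9.png");h=cv2.cvtColor(im,cv2.COLOR_BGR2HSV)
m=cv2.inRange(h,(105,120,25),(130,255,255));m[:,590:]=0;m[:,:440]=0
c=max(cv2.findContours(m,0,2)[0],key=cv2.contourArea);print(cv2.boundingRect(c))
for y in(250,270,290,310,325):
    xs=np.nonzero(m[y])[0];print(y,xs.min(),xs.max(),ray("top",(xs.min(),y),.06).round(3),ray("top",(xs.max()+1,y),.06).round(3))
for x in(490,510,530):
    ys=np.nonzero(m[:,x])[0];print(x,ys.min(),ys.max(),ray("top",(x,ys.max()+1),.06).round(3))
# anything inside the open steel bin that is not blue
ins=(cv2.morphologyEx(m,cv2.MORPH_CLOSE,np.ones((3,3)))[245:325,475:545]==0).sum();print("nonblue inside px",ins)
E
```

```text
pos [ 0.4971 -0.3312  0.1256] phi -0.1 tilt [-0.     0.001] d(units) [-0.    -0.     0.269] world d [-0.     0.    -0.108] az -0.0003 other 1.0 q7 -0.96
0.3611781723143279
(460, 219, 96, 116)
250 461 549 [ 0.572 -0.271  0.06 ] [ 0.57  -0.459  0.06 ]
270 462 550 [ 0.529 -0.272  0.06 ] [ 0.527 -0.459  0.06 ]
290 463 552 [ 0.487 -0.273  0.06 ] [ 0.485 -0.461  0.06 ]
310 465 553 [ 0.445 -0.275  0.06 ] [ 0.443 -0.461  0.06 ]
325 465 554 [ 0.413 -0.274  0.06 ] [ 0.412 -0.462  0.06 ]
490 220 333 [ 0.394 -0.326  0.06 ]
510 236 333 [ 0.394 -0.367  0.06 ]
530 238 332 [ 0.396 -0.409  0.06 ]
nonblue inside px 0
```

The bin's inside is empty and the spot is good. Lowering, releasing, then returning towards the second steel part.

Call:
move_arm(moves=[{"dx":0,"dy":0.005,"dz":0.06,"ax":0,"ay":0,"az":0,"gripper":0},{"dx":0,"dy":0,"dz":0.07,"ax":0,"ay":0,"az":0,"gripper":0},{"dx":0,"dy":0,"dz":0.07,"ax":0,"ay":0,"az":0,"gripper":0},{"dx":0,"dy":0,"dz":0.045,"ax":0,"ay":0,"az":0,"gripper":0},{"dx":0,"dy":0,"dz":0.022,"ax":0,"ay":0,"az":0,"gripper":0},{"dx":0,"dy":0,"dz":0,"ax":0,"ay":0,"az":0,"gripper":0},{"dx":0,"dy":0,"dz":0,"ax":0,"ay":0,"az":0,"gripper":0.55},{"dx":0,"dy":0,"dz":0,"ax":0,"ay":0,"az":0,"gripper":0.55},{"dx":0,"dy":0,"dz":0,"ax":0,"ay":0,"az":0,"gripper":0.55}])

```text
clock: 29.8
position: [0.4988, -0.3346, 0.0204]
orientation: [0.001, 1.0, -0.0, 0.001]
ft_force: [0.4, -0.0, 0.4]
finger_gap: 0.548
grip_force: 0.0
```

Call:
move_arm(moves=[{"dx":0,"dy":0,"dz":-0.04,"ax":0,"ay":0,"az":0,"gripper":0.55},{"dx":0,"dy":0,"dz":-0.07,"ax":0,"ay":0,"az":0,"gripper":0.55},{"dx":0,"dy":0,"dz":-0.08,"ax":0,"ay":0,"az":0,"gripper":0.55},{"dx":0,"dy":0,"dz":-0.08,"ax":0,"ay":0,"az":0,"gripper":1},{"dx":0,"dy":0,"dz":-0.08,"ax":0,"ay":0,"az":0,"gripper":1},{"dx":-0.02,"dy":-0.07,"dz":0,"ax":0,"ay":0,"az":0,"gripper":1},{"dx":-0.02,"dy":-0.09,"dz":0,"ax":0,"ay":0,"az":0,"gripper":1},{"dx":-0.02,"dy":-0.09,"dz":0,"ax":0,"ay":0,"az":0,"gripper":1},{"dx":-0.02,"dy":-0.09,"dz":0,"ax":0,"ay":0,"az":0,"gripper":1},{"dx":-0.02,"dy":-0.09,"dz":0,"ax":0,"ay":0,"az":0,"gripper":1},{"dx":0,"dy":0,"dz":0,"ax":0,"ay":0,"az":0,"gripper":1},{"dx":0,"dy":0,"dz":0,"ax":0,"ay":0,"az":0,"gripper":1}])

```text
clock: 30.8
position: [0.4581, -0.1601, 0.1598]
orientation: [-0.0, 1.0, 0.002, 0.001]
ft_force: [-0.2, -0.3, -0.5]
finger_gap: 0.996
grip_force: 0.0
```

```bash
python3 - <<'E'
from h import *
im=r.camera("top");cv2.imwrite("pics/t10.png",im)
for p in parts(im,z=.032): print(*p)
print("scene")
for p in parts(r.camera("scene"),"scene",z=.02): print(*p)
goto(.433,-.0575,.07,-26.1)
E
```

```text
brass [302. 264.] [0.5455 0.0686] 89.5 [0.072 0.072]
brass [151. 232.] [0.6202 0.4039] 89.4 [0.031 0.071]
brass [281. 149.] [0.8033 0.1157] 106.8 [0.06  0.065]
steel [361. 316.] [ 0.433  -0.0575] 153.9 [0.03  0.068]
steel [488. 286.] [ 0.4948 -0.3325] 3.5 [0.028 0.069]
steel [505. 227.] [ 0.623  -0.3728] 94.7 [0.03  0.069]
steel [410. 223.] [ 0.6343 -0.168 ] 152.7 [0.063 0.064]
steel [263. 216.] [0.6535 0.1556] 0.1 [0.076 0.076]
scene
brass [422. 275.] [0.7492 0.1607] 137.0 [0.07 0.09]
brass [328. 232.] [0.5441 0.0681] 144.6 [0.071 0.071]
brass [463. 189.] [0.6029 0.4263] 90.5 [0.041 0.075]
brass [602. 148.] [0.6859 0.8672] 99.3 [0.063 0.095]
brass [567.  57.] [0.273  1.2287] 1.3 [0.224 0.639]
orange [190. 249.] [ 0.4276 -0.2098] 126.0 [0.027 0.073]
steel [145. 345.] [ 0.5995 -0.3698] 95.0 [0.033 0.073]
steel [499. 301.] [0.8812 0.2457] 120.2 [0.037 0.05 ]
steel [144. 292.] [ 0.4824 -0.3312] 179.3 [0.032 0.07 ]
steel [ 52. 309.] [ 0.4217 -0.4912] 177.2 [0.056 0.213]
steel [261. 217.] [ 0.4223 -0.036 ] 156.1 [0.069 0.126]
steel [ 29. 188.] [ 0.0359 -0.4557] 167.2 [0.123 0.138]
steel [485. 116.] [0.4039 0.7129] 30.6 [0.144 0.162]
steel [120. 111.] [-0.1736 -0.1673] 82.4 [0.129 0.216]
steel [303.  97.] [0.0374 0.3181] 143.2 [0.108 0.133]
steel [257.  74.] [-0.16    0.2688] 76.3 [0.138 0.246]
steel [403.  60.] [0.0161 0.7297] 167.8 [0.127 0.192]
steel [328.  45.] [-0.2086  0.5782] 85.0 [0.141 0.203]
steel [368.  20.] [-0.2942  0.819 ] 58.8 [0.1  0.11]
pos [ 0.4583 -0.1631  0.1596] phi -0.1 tilt [ 0.002 -0.001] d(units) [-0.064 -0.264  0.224] world d [-0.025  0.106 -0.09 ] az 0.1446 other -0.855 q7 -1.26
```

Call:
move_arm(moves=[{"dx":-0.021,"dy":-0.088,"dz":0,"ax":0,"ay":0,"az":0,"gripper":1},{"dx":-0.021,"dy":-0.088,"dz":0,"ax":0,"ay":0,"az":0,"gripper":1},{"dx":-0.021,"dy":-0.088,"dz":0,"ax":0,"ay":0,"az":0,"gripper":1},{"dx":0,"dy":0,"dz":0.04,"ax":0,"ay":0,"az":0.03,"gripper":1},{"dx":0,"dy":0,"dz":0.04,"ax":0,"ay":0,"az":0.03,"gripper":1},{"dx":0,"dy":0,"dz":0.05,"ax":0,"ay":0,"az":0.03,"gripper":1},{"dx":0,"dy":0,"dz":0.05,"ax":0,"ay":0,"az":0.03,"gripper":1},{"dx":0,"dy":0,"dz":0.04,"ax":0,"ay":0,"az":0.025,"gripper":1},{"dx":0,"dy":0,"dz":0,"ax":0,"ay":0,"az":0,"gripper":1},{"dx":0,"dy":0,"dz":0,"ax":0,"ay":0,"az":0,"gripper":1}])

```text
clock: 31.73
position: [0.4326, -0.0577, 0.0705]
orientation: [0.0, 0.974, -0.226, -0.0]
ft_force: [0.1, -0.3, 0.3]
finger_gap: 0.998
grip_force: 0.0
```

```bash
python3 - <<'E'
from h import *
goto(.433,-.0575,.005,-26.1)
E
```

```text
pos [ 0.4326 -0.0577  0.0705] phi -26.1 tilt [-0.001 -0.001] d(units) [ 0.001 -0.001  0.164] world d [ 0.     0.    -0.065] az -0.0001 other 1.0 q7 -1.85
```

Call:
move_arm(moves=[{"dx":0,"dy":0,"dz":0.05,"ax":0,"ay":0,"az":0,"gripper":1},{"dx":0,"dy":0,"dz":0.07,"ax":0,"ay":0,"az":0,"gripper":1},{"dx":0,"dy":0,"dz":0.044,"ax":0,"ay":0,"az":0,"gripper":1},{"dx":0,"dy":0,"dz":0,"ax":0,"ay":0,"az":0,"gripper":0.6},{"dx":0,"dy":0,"dz":0,"ax":0,"ay":0,"az":0,"gripper":0},{"dx":0,"dy":0,"dz":0,"ax":0,"ay":0,"az":0,"gripper":0},{"dx":0,"dy":0,"dz":0,"ax":0,"ay":0,"az":0,"gripper":0},{"dx":0,"dy":0,"dz":0,"ax":0,"ay":0,"az":0,"gripper":0},{"dx":0,"dy":0,"dz":0,"ax":0,"ay":0,"az":0,"gripper":0},{"dx":0,"dy":0,"dz":0,"ax":0,"ay":0,"az":0,"gripper":0},{"dx":0,"dy":0,"dz":0,"ax":0,"ay":0,"az":0,"gripper":0}])

```text
clock: 32.65
position: [0.4335, -0.0567, 0.0066]
orientation: [-0.0, 0.974, -0.226, 0.001]
ft_force: [-1.3, -0.9, 11.5]
finger_gap: 0.354
grip_force: 79.4
```

Call:
move_arm(moves=[{"dx":0,"dy":0,"dz":-0.06,"ax":0,"ay":0,"az":0,"gripper":0},{"dx":0,"dy":0,"dz":-0.08,"ax":0,"ay":0,"az":-0.03,"gripper":0},{"dx":0,"dy":0,"dz":-0.08,"ax":0,"ay":0,"az":-0.03,"gripper":0},{"dx":0,"dy":0,"dz":-0.08,"ax":0,"ay":0,"az":-0.03,"gripper":0},{"dx":0,"dy":0,"dz":0,"ax":0,"ay":0,"az":-0.03,"gripper":0},{"dx":0,"dy":0,"dz":0,"ax":0,"ay":0,"az":-0.025,"gripper":0},{"dx":0.01,"dy":0.06,"dz":0,"ax":0,"ay":0,"az":0,"gripper":0},{"dx":0.015,"dy":0.085,"dz":0,"ax":0,"ay":0,"az":0,"gripper":0},{"dx":0.015,"dy":0.085,"dz":0,"ax":0,"ay":0,"az":0,"gripper":0},{"dx":0.015,"dy":0.085,"dz":0,"ax":0,"ay":0,"az":0,"gripper":0},{"dx":0.015,"dy":0.085,"dz":0,"ax":0,"ay":0,"az":0,"gripper":0},{"dx":0.015,"dy":0.085,"dz":0,"ax":0,"ay":0,"az":0,"gripper":0}])

```text
clock: 33.65
position: [0.4661, -0.2521, 0.1258]
orientation: [0.0, 1.0, -0.0, 0.0]
ft_force: [1.1, 0.6, -2.6]
finger_gap: 0.361
grip_force: 80.3
```

Call:
move_arm(moves=[{"dx":0.015,"dy":0.085,"dz":0,"ax":0,"ay":0,"az":0,"gripper":0},{"dx":0.015,"dy":0.085,"dz":0,"ax":0,"ay":0,"az":0,"gripper":0},{"dx":0.015,"dy":0.085,"dz":0,"ax":0,"ay":0,"az":0,"gripper":0},{"dx":0.015,"dy":0.085,"dz":0,"ax":0,"ay":0,"az":0,"gripper":0},{"dx":0.01,"dy":0.055,"dz":0,"ax":0,"ay":0,"az":0,"gripper":0},{"dx":0,"dy":0,"dz":0,"ax":0,"ay":0,"az":0,"gripper":0},{"dx":0,"dy":0,"dz":0,"ax":0,"ay":0,"az":0,"gripper":0}])

```text
clock: 34.23
position: [0.4934, -0.4098, 0.1254]
orientation: [0.0, 1.0, -0.001, -0.0]
ft_force: [-0.8, 1.0, -2.3]
finger_gap: 0.359
grip_force: 80.2
```

```bash
python3 - <<'E'
from h import *
goto(.497,-.411,.018,0);print(r.sense()["finger_gap"])
E
```

```text
pos [ 0.4934 -0.4098  0.1254] phi -0.2 tilt [-0.    -0.001] d(units) [0.009 0.003 0.268] world d [ 0.004 -0.001 -0.107] az -0.0009 other 0.999 q7 -0.87
0.3591702074975187
```

Call:
move_arm(moves=[{"dx":0.009,"dy":0.003,"dz":0.06,"ax":0,"ay":0,"az":0,"gripper":0},{"dx":0,"dy":0,"dz":0.07,"ax":0,"ay":0,"az":0,"gripper":0},{"dx":0,"dy":0,"dz":0.07,"ax":0,"ay":0,"az":0,"gripper":0},{"dx":0,"dy":0,"dz":0.045,"ax":0,"ay":0,"az":0,"gripper":0},{"dx":0,"dy":0,"dz":0.022,"ax":0,"ay":0,"az":0,"gripper":0},{"dx":0,"dy":0,"dz":0,"ax":0,"ay":0,"az":0,"gripper":0},{"dx":0,"dy":0,"dz":0,"ax":0,"ay":0,"az":0,"gripper":0.55},{"dx":0,"dy":0,"dz":0,"ax":0,"ay":0,"az":0,"gripper":0.55},{"dx":0,"dy":0,"dz":0,"ax":0,"ay":0,"az":0,"gripper":0.55}])

```text
clock: 34.98
position: [0.4992, -0.4105, 0.0203]
orientation: [0.001, 1.0, -0.0, 0.001]
ft_force: [0.4, 0.9, -0.4]
finger_gap: 0.55
grip_force: 0.0
```

Call:
move_arm(moves=[{"dx":0,"dy":0,"dz":-0.04,"ax":0,"ay":0,"az":0,"gripper":0.55},{"dx":0,"dy":0,"dz":-0.07,"ax":0,"ay":0,"az":0,"gripper":0.55},{"dx":0,"dy":0,"dz":-0.08,"ax":0,"ay":0,"az":0,"gripper":0.55},{"dx":0,"dy":0,"dz":-0.08,"ax":0,"ay":0,"az":0,"gripper":0.55},{"dx":0,"dy":0,"dz":-0.08,"ax":0,"ay":0,"az":0,"gripper":0.55},{"dx":0,"dy":-0.07,"dz":-0.03,"ax":0,"ay":0,"az":0,"gripper":0.55},{"dx":0,"dy":-0.09,"dz":-0.03,"ax":0,"ay":0,"az":0,"gripper":0.55},{"dx":0,"dy":-0.09,"dz":-0.03,"ax":0,"ay":0,"az":0,"gripper":0.55},{"dx":0,"dy":-0.09,"dz":0,"ax":0,"ay":0,"az":0,"gripper":0.55},{"dx":0,"dy":-0.09,"dz":0,"ax":0,"ay":0,"az":0,"gripper":0.55},{"dx":0,"dy":-0.09,"dz":0,"ax":0,"ay":0,"az":0,"gripper":0.55},{"dx":0,"dy":-0.09,"dz":0,"ax":0,"ay":0,"az":0,"gripper":0.55}])

```text
clock: 35.98
position: [0.4983, -0.1642, 0.1959]
orientation: [0.0, 1.0, -0.0, 0.002]
ft_force: [0.8, 0.6, 0.2]
finger_gap: 0.551
grip_force: 0.0
```

Call:
move_arm(moves=[{"dx":0,"dy":-0.07,"dz":0,"ax":0,"ay":0,"az":0,"gripper":0.55},{"dx":0,"dy":0,"dz":0,"ax":0,"ay":0,"az":0,"gripper":0.55},{"dx":0,"dy":0,"dz":0,"ax":0,"ay":0,"az":0,"gripper":0.55}])

```text
clock: 36.23
position: [0.4988, -0.1361, 0.1955]
orientation: [0.0, 1.0, 0.002, 0.001]
ft_force: [0.0, -0.5, 0.4]
finger_gap: 0.551
grip_force: 0.0
```

```bash
python3 - <<'E'
from h import *
im=r.camera("top");cv2.imwrite("pics/t11.png",im)
for p in parts(im,z=.032): print(*p)
im0=cv2.imread("pics/top0.png")
for c in cv2.findContours(masks(im)["black"][250:320,120:175],0,2)[0]:
    if cv2.contourArea(c)>60: c=c+[120,250];print("grip",cv2.boundingRect(c))
print(r.sense()["position"],r.sense()["ft_force"].round(1))
E
```

```text
brass [302. 264.] [0.5455 0.0686] 89.5 [0.072 0.072]
brass [151. 232.] [0.6202 0.4039] 89.4 [0.031 0.071]
brass [281. 149.] [0.8032 0.116 ] 106.8 [0.06  0.066]
steel [487. 286.] [ 0.4946 -0.3311] 0.2 [0.029 0.068]
steel [523. 284.] [ 0.4982 -0.4074] 177.5 [0.03  0.067]
steel [505. 227.] [ 0.6231 -0.3728] 94.7 [0.03  0.069]
steel [410. 222.] [ 0.6356 -0.1686] 89.4 [0.06  0.064]
steel [263. 216.] [0.6535 0.1556] 0.1 [0.076 0.076]
grip (142, 272, 15, 34)
[ 0.49854481 -0.13793051  0.19538164] [ 0.2  0.3 -0.4]
```

Both steel parts are in the steel bin and the lid is unmoved on the brass bin. The bystanders the mask picks up (tape roll, dish, jar lid and mustard) read the same as at the start. Handing in.

```bash
python3 -c "
from rig import r
print(r.hand_in())"
```

```text
the job is handed in; nothing more can be done
None
```

I handed the job in at about 36 s: the three brass parts are in the brass bin with the lid closed on it, the two steel parts are in the open steel bin, and the orange look-alike and the bystanders were not touched; the hand-in gave no verdict.

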